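Fit the lamp module in the microscope's light source and start it with the key

ROBOT

A 6-joint arm with a two-finger parallel gripper is mounted at the origin on the work surface. World frame = base frame: x ahead of the robot, y to its left, z up, the work surface at z = 0. Lengths are in m, angles in degrees, forces in N, time in s.
With the tool pointing down it reaches from about 0.4 to 0.825 m from the base axis. Payload 7 kg.
Tool frame: the origin (TCP) lies midway between the tips of the shut fingers; the grasp point (between the pads) lies 19 mm behind it; z points along the fingers, y is the direction in which the jaws open and shut (so a half turn about z gives the same grasp; the last joint's range is limited). The gripper opens to 88 mm and grips with 3 to 60 N. Pads are 19 mm wide; open, the fingers measure 130 mm over their backs; the gripper's body (78 mm by 193 mm) begins 47 mm behind the grasp point.
Start: joints at [-53.222, 20.546, 0.682, 0, -70.136, -16.507], TCP at [0.234, -0.633, 0.227] pointing down, gripper open.
Joint ranges: [-176.03, 176.03], [-82.01, 121.73], [-58.28, 71.71], [-173.87, 95.51], [-174.79, -0.11], [-173.66, 173.66]. Speed limits (degrees/s): [136.94, 136.94, 172.46, 180, 180, 180].

INTERFACE

Orientations are given as [roll, pitch, yaw] about the fixed x, y, z axes, in that order (R = Rz(yaw) Ry(pitch) Rx(roll)).
In Python, from plant import sensors, cams, job gives the robot as it stands.
- The arm moves only by the tool move_arm, never from a script. Its argument "commands" is a list of rows, each a list of 7 numbers: the finger opening in cm, from 0 to 8.76, then the shift along the tool's x, y, z in cm, then the turn, a rotation vector about the tool's x, y, z in rad. In form: [[hand, x, y, z, wx, wy, wz], ...]. A call has exactly 8 rows; each row is the pose to reach, as a shift and turn from the pose commanded when the call began, along the tool's axes at that moment; what a row does not reach only later rows make up. A row lasts 1/8 s, in which the tool goes at most 62.5 mm and 10.7 degrees, less where a joint would pass 70% of its speed; a pose out of reach is approached as far as the arm can. A call with a gripper value outside its range is refused whole. The fingers move at their own pace and stop on an object; the grip force is fixed at half the most. Time passes only in rows, so rows that repeat a pose let the fingers close, or fill a call up. It gives the time, the measured TCP pose, the force and the opening at its end, in the units of the state.
- sensors.get_obs(): the state, without advancing time (a new reading comes with each control period).
- cams.snapshot(name): name is "scene" or "top"; returns a dict with "frame" (400x640x3 uint8, red, green, blue), "camera_matrix" (3x3 intrinsics, pixels), "dist_coeffs" ([k1, k2, p1, p2, k3] as OpenCV has them; the pictures are not rectified), "R" (3x3) and "t" (3): a world point X has camera coordinates R X + t. Camera axes: x right, y down, z forward; pixel columns grow to the right and rows downward; lengths in m; the calibration is good to about 2 mm. A picture is of the moment at which its call begins. There is no depth.
- job.close_job(): hands the job in, once; it reports no verdict.
The state is a dict: "clock": time; "joint_pos": joint angles; "qvel": joint speeds; "tau": joint torques, N m; "tool_pos": TCP position; "orientation": TCP orientation; "force": force on the tool from outside, world axes, zero at the start; "moment": the same for the moment, N m; "opening": finger opening in m.
Only numpy, scipy, OpenCV 4.12 (cv2) and the standard library are available. Lean on these libraries where they do the work, as an engineer would, in place of code of your own. Each camera call takes 0.05 s, during which the arm holds its last target.

TASK

Fit the lamp module and start the light source: set the module on the loading tray between the guide rails with its nose at the bay mouth and let go, then take it by its handle, slide it fully home and swing the latch down shut across its rear edge. Only then turn the key from OFF through RUN to START, hold it there for about a second, let it spring back and leave it at RUN. Keep the module upright and leave the bottle, the slide box and the objective where they stand.

Things in the scene. Friction and masses are not known exactly. Their poses are not given: they have to be found in the camera images.
- light_source: White bench-top light source, fixed. Origin on the bench at the foot of its front face, mid-width; x into the machine, away from the robot, y left along the front, z up. Case: y -160 to +160, x 0 to 240, flat deck at z 125 mm. Bay with tray and, left of it, the latch are on the front, the key on the deck. Front knob (y -35) and outlet (y -105, sticks out 36 mm) are unused.
- bay_mouth (a point): Foot of the lamp bay's mouth, in the front face: light source x 0, y +50, z 35 mm; same axes. The bay is a straight tunnel along +x, 56 mm wide, its floor at this point's height, roof 68 mm above it, back stop 122 mm in.
- tray (a point): Middle of the loading tray's top, 67 mm in front of the bay mouth (towards -x), z 35 mm, same axes. Aluminium tray 90 mm wide, level with the bay floor, from the front face out to x -135 mm. Two guide rails on it, 10 mm high, 6 mm thick, 56 mm apart inside, run from x -125 mm into the bay.
- module: Loose lamp module, 0.4 to 0.65 kg: aluminium case x -60 to +60, 50 mm wide (y), 64 high, round window in its nose (+x), black D-handle at its rear (-x). Origin under the middle of the case, z up. Goes into the bay nose first, 3 mm clear each side; home, its nose meets the back stop and its rear face is 2 mm inside the front face, the handle outside. Fingers do not fit into the bay beside it.
- handle (a point): On the module's handle: an upright black bar 12 mm wide (y), 14 mm deep (x), its middle line 42 mm behind the module's rear face, from 12 to 60 mm above the module's underside; two 12 mm wide arms join its top and foot to the case. This point is on the middle line, 45 mm above the underside. Axes as the module.
- latch (a joint): Swing latch, rad: 0 = shut, level across the left part of the module's rear face (stop); 1.57 = upright; 2.0 = leaning out to the left (stop). A steel bar 14 mm wide, 73 mm from pivot to tip, that passes 4 to 13 mm in front of the front face. Stays where it is left; about 1.5 N at its knob moves it. Cannot shut on a module that sticks out.
- latch_pivot (a point): On the latch's pivot axis, in the front face: light source x 0, y +135, z 75 mm. The axis runs along the light source's x. Axes as the light source.
- latch_knob (a point): Middle of the latch's finger knob: a black cylinder 14 mm thick, 55 mm from the pivot, pointing out of the front, from 12 to 38 mm in front of the front face. With the latch shut it is at y +80, z 75 mm of the light source, with the latch upright at y +135, z 130 mm.
- key_barrel (a joint): Key switch, first part of its turn, rad: 0 = OFF, 0.75 = RUN (stop). Stays where it is left; 0.05 N m moves it. The key turns clockwise seen from above, about the upright axis through point key_head. Turned from OFF, the barrel goes to its stop first; only then does the key go on to START.
- key (a joint): Key switch, second part of the same turn, rad: 0 = not at START, 0.60 = START (stop). Sprung, 0.10 N m at first and 0.20 N m at the stop; goes back to 0 by itself when let go. From OFF to START the key head turns 1.35 rad in all.
- key_head (a point): On the key's upright axis, 34 mm above the deck (light source x 40, y -75 mm, z 159 mm). The key head is a black upright blade 36 mm long (own x), 10 mm thick (own y), from 16 to 46 mm above the deck; under it a round steel bezel, 38 mm in diameter, 6 mm high. Axes turn with the key; at OFF they are those of the light source.
- cleaner_bottle: Amber bottle, 60 mm in diameter, 130 mm tall, loose, a bystander. Origin under its middle.
- slide_box: Grey slide box 92 x 64 x 30 mm, loose, a bystander. Origin under its middle.
- objective: Steel microscope objective, 34 mm in diameter, 52 mm tall, standing upright, loose, a bystander. Origin under its middle.
There are look-alikes about, which are no part of the job. What is shaped like the module but turquoise is not meant.

How it is judged (in metres and radians):
On the way, in this order (a step that is already met when the one before it is completed fails the run):
1. the module stands on the loading tray between the rails, nose at the bay mouth, let go, not yet home (x of module in the frame of bay_mouth between -0.09 and 0.03 m and y of module in the frame of bay_mouth between -0.006 and 0.006 m and z of module in the frame of bay_mouth below 0.004 m and angle between the x axis of module and the x axis of light_source, either way round below 0.12 rad and contact force between the fingers and module below 0.3 N), for 0.2 s.
2. the module is taken again by its handle (grasp point within 35 mm of the handle point, fingers touching the module) (distance between the grasp point and handle below 0.035 m and contact force between the fingers and module above 1 N), for 0.1 s.
3. the module is slid fully home (x of module in the frame of bay_mouth above 0.057 m), for 0.2 s.
4. the latch is down across the module's rear edge (value of joint latch below 0.15 rad and x of module in the frame of bay_mouth above 0.056 m), for 0.2 s.
5. the key is held at START (value of joint key above 0.45 rad and value of joint latch below 0.15 rad), for 0.5 s.
At the end, for the whole second after the job is handed in: The module is home in the bay (within 6 mm of the back stop), at rest, the latch is shut (within 0.15 rad), the key has sprung back from START (within 0.08 rad) and stands at RUN (barrel above 0.60 rad), and nothing is touched (all of step 4 and angle between module's own z axis and vertical below 0.1 rad and value of joint key_barrel above 0.6 rad and value of joint key below 0.08 rad and linear speed of module below 0.02 m/s).
It fails at once if the key is turned before the latch is shut (value of joint latch above 0.25 rad and (value of joint key_barrel above 0.3 rad or value of joint key above 0.2 rad)).
It fails at once if the lamp module is tipped (angle between module's own z axis and vertical above 0.6 rad).
It fails at once if a bystander is moved or knocked over (distance of any of cleaner_bottle, slide_box, objective from where it was at the start of the episode above 0.03 m or angle between any of cleaner_bottle, objective's own z axis and vertical above 0.5 rad).
It also fails if it takes over 72 s, if anything falls off the work surface, if the arm or the gripper's body presses on something with over 40 N, if the wrist force passes 120 N, or if a joint passes its speed limit or range.

## Working session

There is one attempt and no reset: what is moved stays moved. The work goes in short steps, Python scripts to look and compute and a tool call to move; the robot and the scene stay as the last step left them, time stands still between calls to the robot, and variables do not carry over. Pictures are saved under pics/ and viewed, and the job is handed in when it is done.

Besides the shell and the picture viewer there is one more tool, called after ">>>" by a JSON object that holds its "method" and its "body", one argument or row to a line. move_arm: Moves the arm, as the interface text tells. Its arguments: {"type":"object","properties":{"commands":{"type":"array"}},"required":["commands"]}

```bash
ls; mkdir -p pics; python3 - <<'E'
from plant import sensors,cams
import cv2
print(sensors.get_obs())
for n in("scene","top"):
    s=cams.snapshot(n); cv2.imwrite(f"pics/{n}0.png",s["frame"][:,:,::-1]); print(n,s["camera_matrix"],s["dist_coeffs"],s["R"],s["t"])
E
```

```text
pics
{'clock': 0.0, 'joint_pos': array([-5.32232506e+01,  2.05932636e+01,  6.34545943e-01, -2.03152836e-02,
       -7.01337250e+01, -1.65072610e+01]), 'qvel': array([ 0.04291624,  0.0771304 , -0.10947025,  0.00819738, -0.00953637,
       -0.14665151]), 'tau': array([-2.79070860e-03, -5.82718849e+01,  2.93050861e+01,  6.99748546e+00,
        6.72389375e-03, -1.56904480e-04]), 'tool_pos': array([ 0.23366698, -0.63276444,  0.22560728]), 'orientation': array([ 1.79905941e+02, -7.95859266e-03, -1.59737424e+02]), 'force': array([-0.06272554,  0.3009936 , -0.83615914]), 'moment': array([-0.01307685, -0.04276038, -0.02927127]), 'opening': 0.08761221162215539}
scene [[493.26196129   0.         322.02912208]
 [  0.         493.26196129 200.56463413]
 [  0.           0.           1.        ]] [-0.03710735  0.          0.          0.          0.        ] [[-0.74682657  0.66496216  0.00868339]
 [ 0.53057006  0.60365978 -0.59505486]
 [-0.40093078 -0.43979563 -0.80363817]] [ 0.39582046 -0.22359792  1.7180159 ]
top [[412.98535139   0.         321.1456351 ]
 [  0.         412.98535139 195.84767294]
 [  0.           0.           1.        ]] [0.01007768 0.         0.         0.         0.        ] [[ 0.02702636 -0.99958838 -0.00962522]
 [-0.99704051 -0.02626173 -0.07225327]
 [ 0.07197076  0.01154948 -0.99733987]] [0.01899912 0.52767483 1.51520814]
```

View pics/scene0.png

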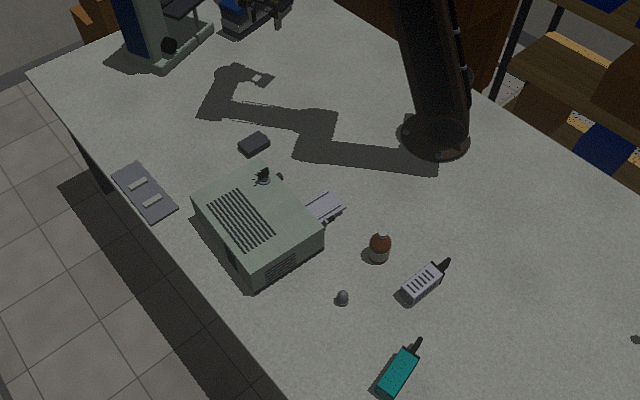

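View pics/top0.png

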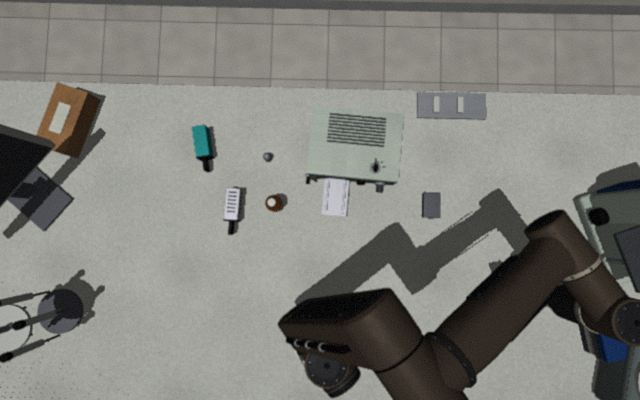

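```bash
cat > h.py <<'E'
from plant import sensors,cams,job
import cv2,numpy as np
from scipy.spatial.transform import Rotation as Ro
def crop(n,name,x0,y0,w,h,s):
    c=cams.snapshot(n); im=c["frame"][y0:y0+h,x0:x0+w,::-1]
    cv2.imwrite("pics/"+name+".png",cv2.resize(im,None,fx=s,fy=s,interpolation=cv2.INTER_CUBIC)); return c
def proj(c,X):
    X=np.atleast_2d(np.array(X,float))
    return cv2.projectPoints(X,cv2.Rodrigues(c["R"])[0],np.array(c["t"],float),c["camera_matrix"],np.array(c["dist_coeffs"],float))[0].reshape(-1,2)
def back(c,uv,z):
    p=cv2.undistortPoints(np.array(uv,float).reshape(-1,1,2),c["camera_matrix"],np.array(c["dist_coeffs"],float)).reshape(-1,2)
    R,t=np.array(c["R"]),np.array(c["t"]); o=-R.T@t
    out=[]
    for a in p:
        d=R.T@np.array([a[0],a[1],1]); out.append(o+d*(z-o[2])/d[2])
    return np.array(out)
E
python3 - <<'E'
from h import *
crop("top","t1",190,100,240,150,3.33)
crop("scene","s1",180,130,160,120,5)
crop("scene","s2",330,220,130,100,6)
E
```

```text
(no output)
```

View pics/t1.png

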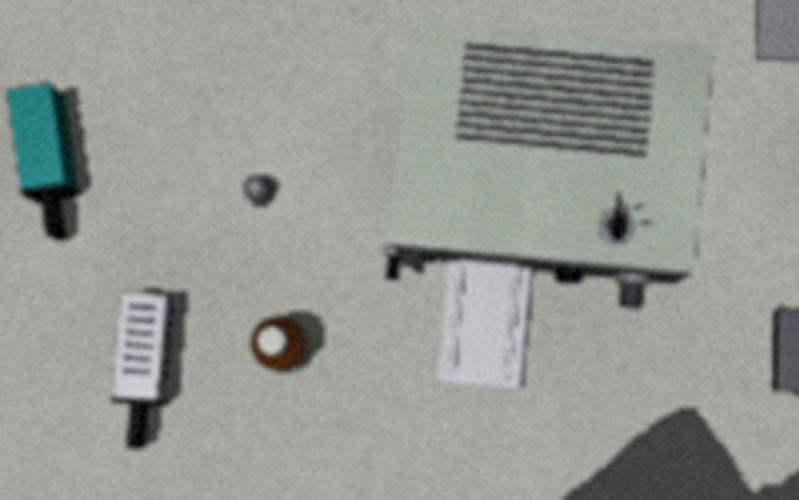

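View pics/s1.png

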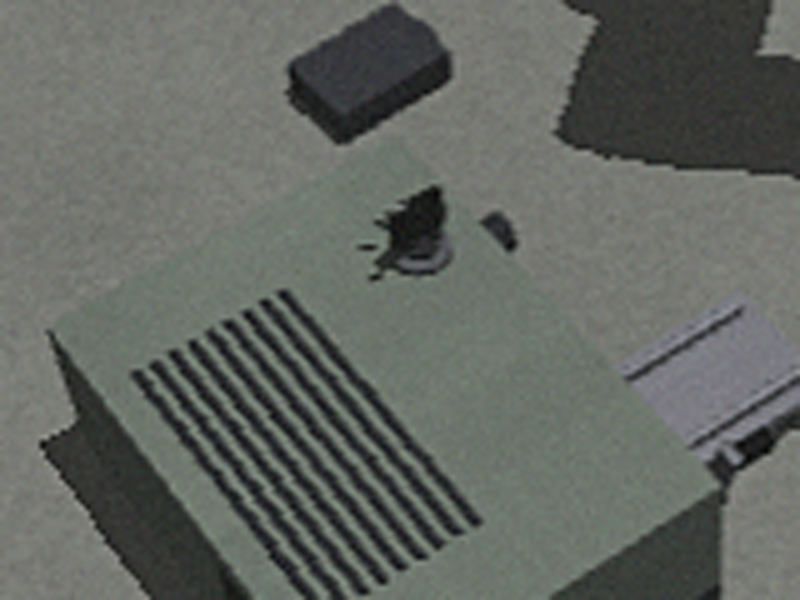

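View pics/s2.png

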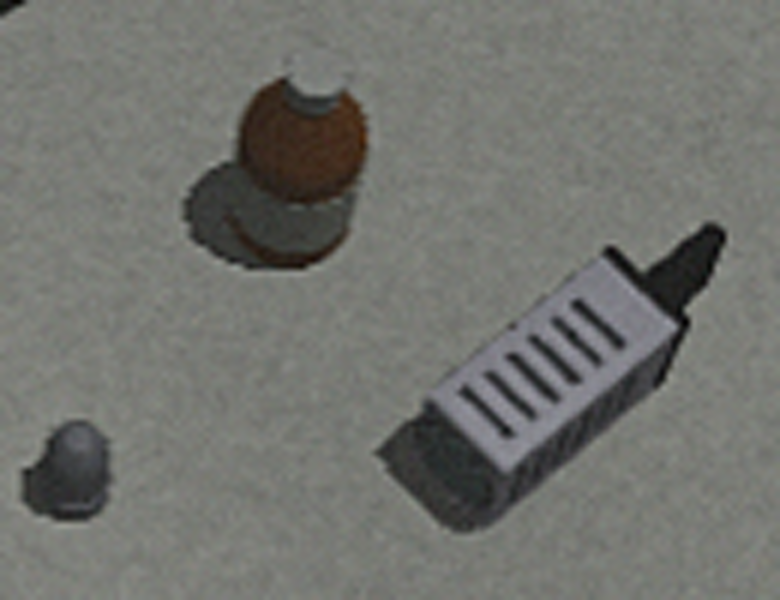

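```bash
cat >> h.py <<'E'
def avg(n,k=4):
    c=cams.snapshot(n); f=c["frame"].astype(float)
    for _ in range(k-1): f+=cams.snapshot(n)["frame"]
    c=dict(c); c["img"]=(f/k); return c
def gradm(c):
    g=cv2.GaussianBlur(c["img"].astype(np.float32),(0,0),1.0)
    gx=cv2.Sobel(g,cv2.CV_32F,1,0)/8; gy=cv2.Sobel(g,cv2.CV_32F,0,1)/8
    m=np.sqrt((gx**2+gy**2).sum(2)); return np.minimum(m,12)
def samp(segs,step=.004):
    P=[]
    for a,b in segs:
        a,b=np.array(a,float),np.array(b,float); n=max(2,int(np.linalg.norm(b-a)/step)); P.append(a+(b-a)*np.linspace(0.03,.97,n)[:,None])
    return np.vstack(P)/1.0
def tf(q,P,z0=0):
    x,y,a=q; c,s=np.cos(a),np.sin(a)
    return P@np.array([[c,-s,0],[s,c,0],[0,0,1]]).T+[x,y,z0]
def score(q,P,c,G,z0=0):
    uv=proj(c,tf(q,P,z0)).astype(np.float32)
    return cv2.remap(G,uv[:,0:1],uv[:,1:2],cv2.INTER_LINEAR).mean()
def fit(q0,views,z0=0,sig=(.02,.02,.06)):
    from scipy.optimize import differential_evolution as DE
    r=DE(lambda q:-sum(score(q,P,c,G,z0) for P,c,G in views),[(a-s,a+s) for a,s in zip(q0,sig)],seed=1,tol=1e-6,popsize=20)
    return r.x,-r.fun
def mm(*p): return [tuple(np.array(v)/1000. for v in s) for s in p]
def overlay(c,name,sets,x0,y0,w,h,s):
    im=cv2.resize(np.clip(c["img"]*1.5,0,255).astype(np.uint8)[y0:y0+h,x0:x0+w,::-1],None,fx=s,fy=s,interpolation=cv2.INTER_CUBIC)
    for q,segs,z0,col in sets:
        for a,b in segs:
            uv=(proj(c,tf(q,np.array([a,b]),z0))-[x0,y0]+.5)*s-.5
            cv2.line(im,*[tuple(int(round(k*8)) for k in v) for v in uv],col,1,cv2.LINE_AA,3)
    cv2.imwrite("pics/"+name+".png",im)
DECK=mm(([0,-160,125],[0,160,125]),([0,160,125],[240,160,125]),([240,160,125],[240,-160,125]),([240,-160,125],[0,-160,125]))
TRAY=mm(([-135,5,35],[-135,95,35]),([-135,5,35],[-5,5,35]),([-135,95,35],[-5,95,35]))
RAILS=mm(*[([-125,50+k,45],[-5,50+k,45]) for k in(-34,-28,28,34)])
MOD=mm(([-60,-25,64],[60,-25,64]),([-60,25,64],[60,25,64]),([-60,-25,64],[-60,25,64]),([60,-25,64],[60,25,64]))
MODB=mm(([60,-25,0],[60,25,0]),([60,25,0],[-60,25,0]),([60,25,0],[60,25,64]),([-60,25,0],[-60,25,64]))
HAN=mm(([-109,-6,60],[-109,6,60]),([-109,-6,60],[-60,-6,60]),([-109,6,60],[-60,6,60]))
E
python3 - <<'E'
from h import *
T=avg("top");S=avg("scene"); np.save("T0.npy",T,allow_pickle=True);np.save("S0.npy",S,allow_pickle=True)
f=lambda U,V,x0,y0,s:((U+.5)/s-.5+x0,(V+.5)/s-.5+y0)
c3=800/240.
b=back(T,[f(388,245,190,100,3.33),f(690,272,190,100,3.33)],.125); m=b.mean(0); d=b[0]-b[1]; a=np.arctan2(d[1],d[0])-np.pi/2
q=np.array([m[0],m[1],a]); print(b,np.linalg.norm(d),q)
gT,gS=gradm(T),gradm(S)
pl=samp(DECK+TRAY)
for v in([(pl,T,gT)],[(pl,S,gS)],[(pl,T,gT),(pl,S,gS)]): q1=fit(q,v); print(q1)
q=q1[0]
bm=back(T,[f(138,443,190,100,3.33)],.06)[0]; bn=back(T,[f(143,292,190,100,3.33)],.064)[0]
d=bn-bm; print(bm,bn,np.linalg.norm(d))
qm=np.array([*(bn-d/np.linalg.norm(d)*.06)[:2],np.arctan2(d[1],d[0])])
pm=samp(MOD,.002)
pm2=samp(MOD+MODB,.002)
for v in([(pm,T,gT)],[(pm2,S,gS)],[(pm,T,gT),(pm2,S,gS)]): q2=fit(qm,v); print(q2)
qm=q2[0]
overlay(T,"o1",[(q,DECK+TRAY+RAILS,0,(0,0,255)),(qm,MOD+HAN,0,(0,255,0))],190,100,230,150,3.4)
overlay(S,"o2",[(q,DECK+TRAY+RAILS,0,(0,0,255)),(qm,MOD+MODB+HAN,0,(0,255,0))],180,130,280,190,2.8)
E
```

```text
[[ 0.59673064  0.08598514  0.125     ]
 [ 0.57657846 -0.22867161  0.125     ]] 0.31530141310512705 [ 0.58665455 -0.07134324 -0.0639576 ]
(array([ 0.57024088, -0.07203334, -0.08310163]), np.float64(8.261089324951172))
(array([ 0.58785349, -0.07092069, -0.08872088]), np.float64(8.409912109375))
(array([ 0.58786504, -0.0720897 , -0.08766383]), np.float64(16.101348876953125))
[0.3826475  0.35297354 0.06      ] [0.5461659  0.35364945 0.064     ] 0.1635687107243011
(array([ 0.48322753,  0.35646668, -0.04616233]), np.float64(11.969027519226074))
(array([ 0.4908673 ,  0.35560699, -0.04982271]), np.float64(10.642739295959473))
(array([ 0.48276569,  0.3562105 , -0.04327792]), np.float64(22.154216766357422))
```

View pics/o1.png

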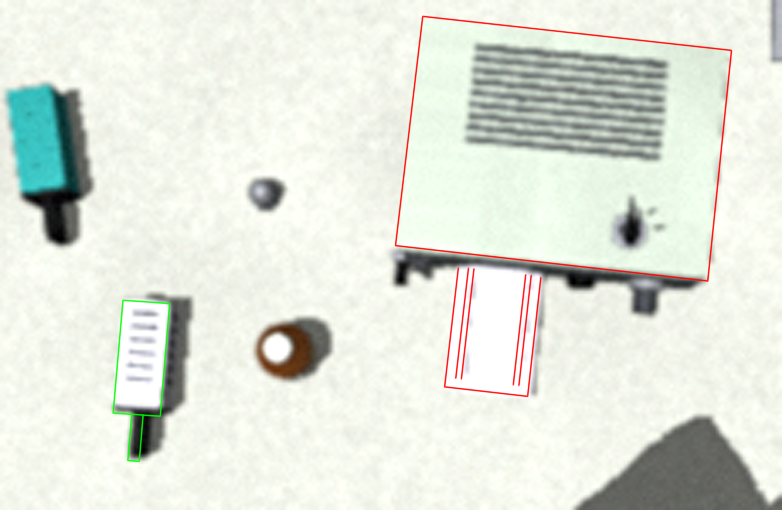

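View pics/o2.png

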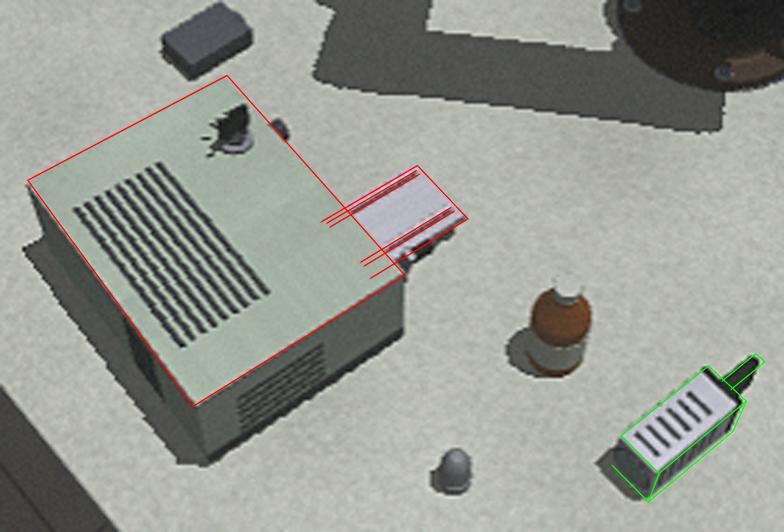

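```bash
cat > ov.py <<'E'
from h import *
def ov2(T,S,q,qm,zm,tag,segm=MOD+MODB+HAN):
    st=[(q,DECK+TRAY+RAILS,0,(0,0,255)),(qm,segm,zm,(0,200,0))]
    overlay(T,tag+"a",st,215,175,70,65,8)
    overlay(T,tag+"b",st,300,170,100,55,8)
    overlay(S,tag+"c",st,390,250,70,60,8)
    overlay(S,tag+"d",st,280,180,75,55,8)
    A,B,C,D=[cv2.imread(f"pics/{tag}{k}.png") for k in "abcd"]
    def st2(x,y):
        h=max(x.shape[0],y.shape[0]); p=lambda i:cv2.copyMakeBorder(i,0,h-i.shape[0],0,4,0)
        return np.hstack([p(x),p(y)])
    i1=st2(A,C); i2=st2(B,D)
    for i,n in((i1,"_m"),(i2,"_t")):
        k=min(1,800/i.shape[1]); cv2.imwrite(f"pics/{tag}{n}.png",cv2.resize(i,None,fx=k,fy=k,interpolation=cv2.INTER_AREA))
E
python3 - <<'E'
from ov import *
T=np.load("T0.npy",allow_pickle=True).item();S=np.load("S0.npy",allow_pickle=True).item()
ov2(T,S,[.58786,-.07209,-.08766],[.48777,.3562,-.0463],0,"v1")
E
```

```text
(no output)
```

View pics/v1_m.png

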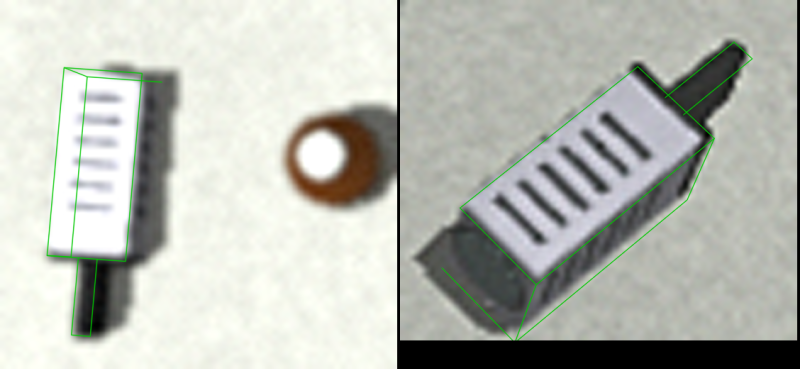

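View pics/v1_t.png

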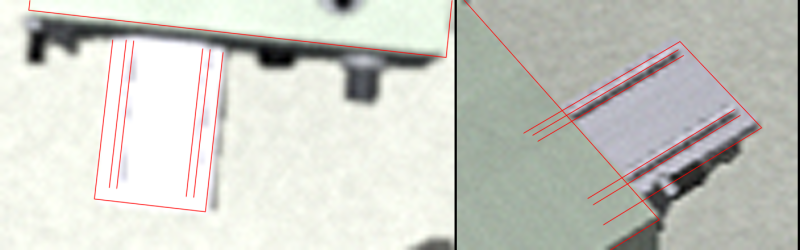

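```bash
python3 - <<'E'
from h import *
T=np.load("T0.npy",allow_pickle=True).item();S=np.load("S0.npy",allow_pickle=True).item()
f=lambda U,V,x0,y0,s:((U+.5)/s-.5+x0,(V+.5)/s-.5+y0)
print("bottle cap top", back(T,[f(271,341,190,100,3.33)],.13), "scene cap",back(S,[f(318,72,330,220,6)],.13))
print("bottle base scene", back(S,[f(296,235,330,220,6)],.0))
print("obj", back(S,[f(78,440,330,220,6)],.05),back(T,[f(258,190,190,100,3.33)],.05))
gT,gS=gradm(T),gradm(S)
pm=samp(MOD,.002); pm2=samp(MOD+MODB[:3]+HAN,.002)
# scene only near
for v in([(pm,T,gT)],[(pm2,S,gS)]): print(fit([.488,.356,-.05],v,sig=(.008,.008,.05)))
pl=samp(DECK+TRAY); pt=samp(TRAY,.002)
print(fit([.588,-.072,-.086],[(pt,T,gT)],sig=(.01,.01,.02)))
print(fit([.588,-.072,-.086],[(pt,S,gS)],sig=(.01,.01,.02)))
print(fit([.588,-.072,-.086],[(pl,S,gS)],sig=(.01,.01,.02)))
# latch knob mid at x -25 for angle candidates
for th in (1.4,1.57,1.8,2.0):
    P=np.array([[-.025,.135-.055*np.cos(th),.075+.055*np.sin(th)]]); w=tf([.588,-.072,-.0876],P); print(th,proj(T,w),proj(S,w))
E
```

```text
bottle cap top [[0.49300498 0.20385252 0.13      ]] scene cap [[0.49386168 0.20275378 0.13      ]]
bottle base scene [[0.49799597 0.21150878 0.        ]]
obj [[0.6688674  0.23721835 0.05      ]] [[0.6634823 0.2347593 0.05     ]]
(array([ 0.48322759,  0.35646174, -0.04624563]), np.float64(11.969043731689453))
(array([ 0.49100481,  0.35585193, -0.06124959]), np.float64(10.438067436218262))
(array([ 0.58830053, -0.07153955, -0.06601525]), np.float64(11.968008041381836))
(array([ 0.5892945 , -0.06427672, -0.06604439]), np.float64(8.444353103637695))
(array([ 0.58772947, -0.07083109, -0.08846729]), np.float64(8.410277366638184))
1.4 [[314.7660638  179.79882617]] [[323.84586385 214.18028254]]
1.57 [[312.08723125 179.46974598]] [[325.87796349 216.25201234]]
1.8 [[308.5023164  179.10783482]] [[328.62276719 219.58802921]]
2.0 [[305.56986862 178.88560318]] [[330.8920378  222.85316616]]
```

```bash
python3 - <<'E'
from h import *
T=np.load("T0.npy",allow_pickle=True).item();S=np.load("S0.npy",allow_pickle=True).item()
ga=.7
def save(c,n,x0,y0,w,h,s,ga=1.0):
    im=np.clip(c["img"]*ga,0,255).astype(np.uint8)[y0:y0+h,x0:x0+w,::-1]
    cv2.imwrite("pics/"+n+".png",cv2.resize(im,None,fx=s,fy=s,interpolation=cv2.INTER_CUBIC))
save(T,"z1",300,105,110,85,7); save(S,"z2",185,155,145,110,5.5,1.3); save(T,"z3",300,165,75,55,10,.9); save(S,"z4",290,175,65,55,12,1.1)
E
```

```text
(no output)
```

View pics/z1.png

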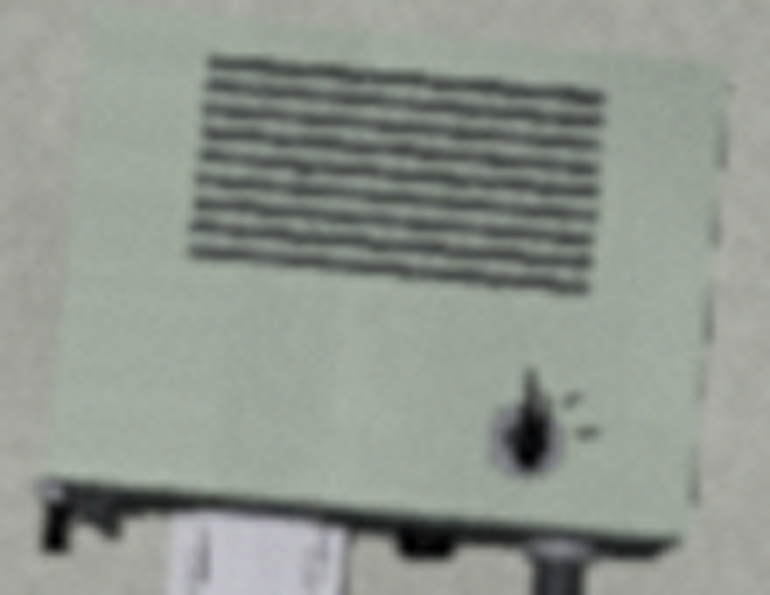

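View pics/z2.png

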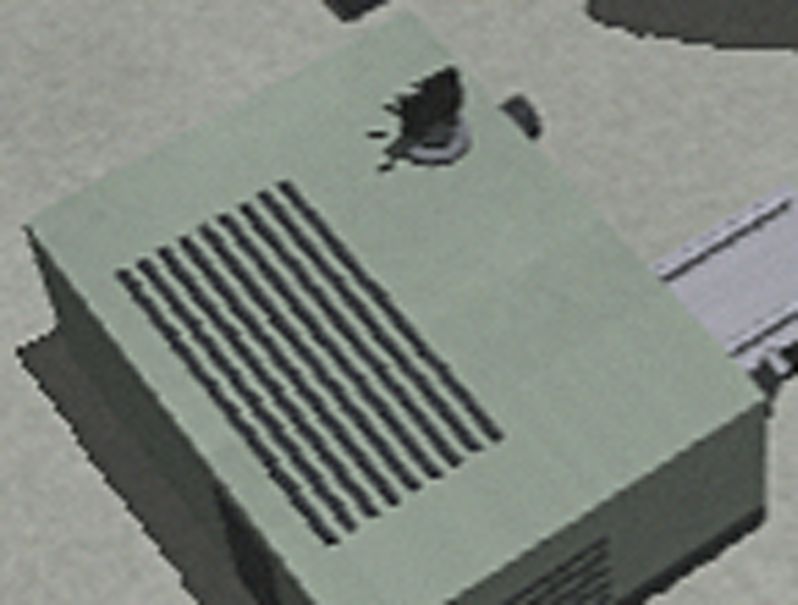

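View pics/z3.png

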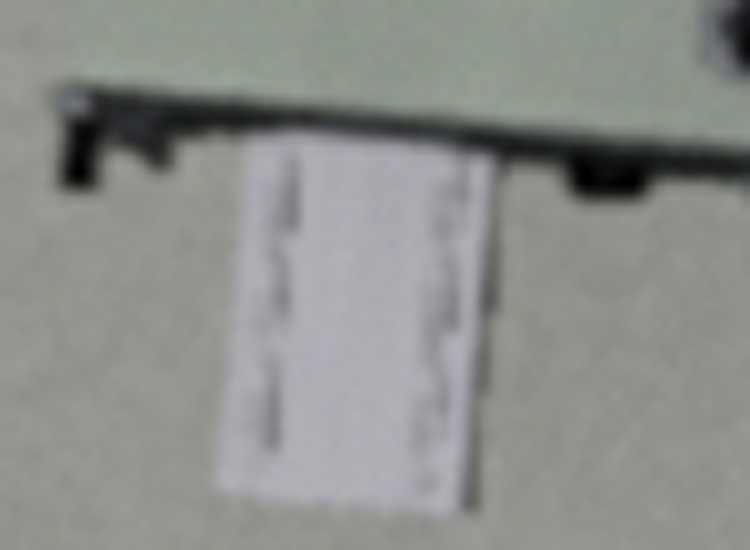

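View pics/z4.png

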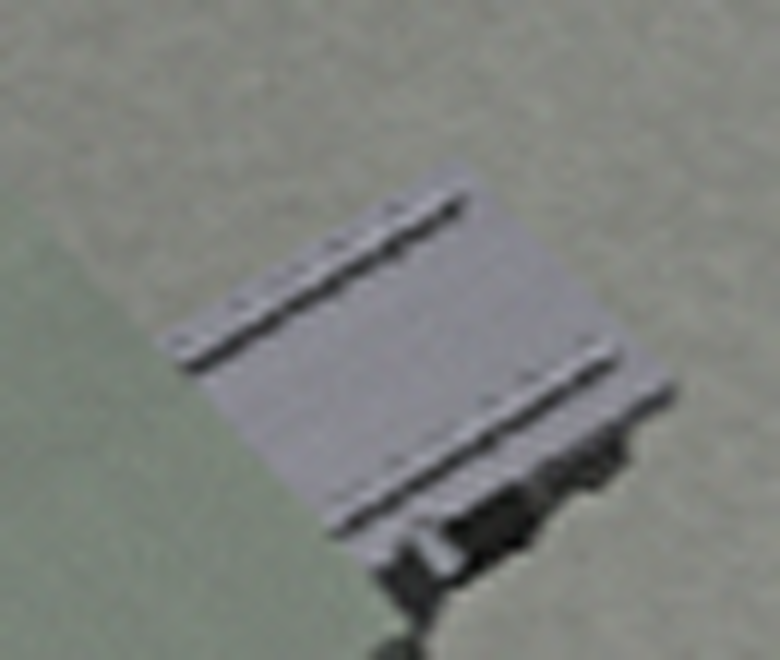

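```bash
python3 - <<'E'
from h import *
from scipy.optimize import least_squares as LS
T=np.load("T0.npy",allow_pickle=True).item();S=np.load("S0.npy",allow_pickle=True).item()
f=lambda U,V,x0,y0,s:((U+.5)/s-.5+x0,(V+.5)/s-.5+y0)
s4=lambda U,V:f(U,V,290,175,12); s2=lambda U,V:f(U,V,185,155,5.5); t3=lambda U,V:f(U,V,300,165,10); t1=lambda U,V:f(U,V,300,105,7)
sc=[([-135,5,35],s4(455,158)),([-135,95,35],s4(674,385)),([-125,22,40],s4(466,200)),([-125,84,40],s4(618,358)),([240,-160,125],s2(25,228)),([0,160,125],s2(768,403)),([0,-160,125],s2(407,10)),([40,-75,131],s2(436,140))]
tp=[([-135,95,35],t3(217,487)),([-135,5,35],t3(463,512)),([0,-160,125],t1(685,538)),([0,160,125],t1(42,480)),([240,-160,125],t1(730,62)),([40,-75,131],t1(528,438))]
for name,c,L in(("S",S,sc),("T",T,tp)):
    P=np.array([a for a,b in L])/1000.; U=np.array([b for a,b in L])
    r=LS(lambda q:(proj(c,tf(q,P))-U).ravel(),[.588,-.07,-.07]); print(name,r.x); print((proj(c,tf(r.x,P))-U).round(1).tolist())
E
```

```text
S [ 0.5890362  -0.07335799 -0.06182803]
[[-0.1, 0.2], [0.2, -0.2], [-0.1, 0.7], [0.1, 0.4], [-0.6, -0.1], [0.4, -0.8], [0.3, 0.6], [-0.3, -0.6]]
T [ 0.58812048 -0.07285077 -0.06933611]
[[-0.1, 0.5], [-0.3, 0.4], [0.5, -0.2], [0.4, -0.6], [-0.2, -0.1], [-0.3, 0.1]]
```

```bash
cat > g.py <<'E'
import json,sys,numpy as np
from scipy.spatial.transform import Rotation as Ro
def load():
    d=json.load(open("cmd.json")); return np.array(d["p"]),Ro.from_quat(d["q"])
def save(p,r): json.dump({"p":list(p),"q":list(r.as_quat())},open("cmd.json","w"))
def rel(p,r):
    p0,r0=load(); return np.r_[r0.inv().apply(np.array(p)-p0)*100,(r0.inv()*r).as_rotvec()].round(3)
def done(row):  # row: 6 numbers
    p0,r0=load(); row=np.array(row,float); save(p0+r0.apply(row[:3]/100),r0*Ro.from_rotvec(row[3:]))
def E(roll,pitch,yaw): return Ro.from_euler("xyz",[roll,pitch,yaw],degrees=True)
def chk():
    from plant import sensors
    o=sensors.get_obs(); p,r=load(); rm=E(*o["orientation"])
    print("t",round(o["clock"],2),"pos",o["tool_pos"].round(4),"rpy",o["orientation"].round(1),"F",o["force"].round(1),"op",round(o["opening"],4),"err mm",((o["tool_pos"]-p)*1000).round(1),"deg",np.degrees((r.inv()*rm).magnitude()).round(2),"j",o["joint_pos"].round(0))
LS=(.5885,-.073,-.0655)
def ls(x,y,z,q=None):
    q=LS if q is None else q
    c,s=np.cos(q[2]),np.sin(q[2]); return np.array([q[0]+c*x-s*y,q[1]+s*x+c*y,z])
E
python3 - <<'E'
from g import *
save([.234,-.633,.227],E(180,0,-159.73))
chk()
print(rel([.50,-.15,.25],E(180,0,177.1)))
print(rel([.486,.356,.15],E(180,0,177.1)))
print(rel([.486,.356,.025],E(180,0,177.1)))
E
```

```text
t 0.65 pos [ 0.2339 -0.6332  0.2266] rpy [-180.     0.  -159.7] F [0.3 0.2 0.3] op 0.0877 err mm [-0.1 -0.2 -0.4] deg 0.01 j [-53.  21.   1.   0. -70. -17.]
[-41.686  36.093  -2.3     0.     -0.      0.404]
[-57.903  84.045   7.7     0.     -0.      0.404]
[-57.903  84.045  20.2     0.     -0.      0.404]
```

>>> {"method": "move_arm", "body": {
  "commands": [
    [8.76,-5,4.3,-0.3,0,0,0.1],
    [8.76,-10,8.6,-0.6,0,0,0.2],
    [8.76,-15,13,-0.9,0,0,0.3],
    [8.76,-20,17.3,-1.2,0,0,0.4],
    [8.76,-25,21.6,-1.5,0,0,0.4],
    [8.76,-30,26,-2,0,0,0.404],
    [8.76,-35,30.5,-2,0,0,0.404],
    [8.76,-35,30.5,-2,0,0,0.404]
  ]
}}

```text
clock: 1.65
tool_pos: [0.4577, -0.2232, 0.2471]
orientation: [180.0, 0.1, 177.3]
force: [0.7, 0.2, -0.6]
opening: 0.0873
```

```bash
python3 - <<'E'
from g import *
done([-35,30.5,-2,0,0,.404]); chk()
print(rel([.50,-.05,.23],E(180,0,177.1)))
print(rel([.486,.356,.15],E(180,0,177.1)))
E
```

```text
t 1.65 pos [ 0.4577 -0.2232  0.2471] rpy [1.800e+02 1.000e-01 1.773e+02] F [ 0.7  0.2 -0.6] op 0.0873 err mm [1.  2.4 0.1] deg 0.17 j [ -4.   4. -18.  -0. -68. -89.]
[-3.447 17.759  1.7   -0.    -0.     0.   ]
[-1.1000e-02  5.8237e+01  9.7000e+00 -0.0000e+00 -0.0000e+00  0.0000e+00]
```

>>> {"method": "move_arm", "body": {
  "commands": [
    [8.76,-2,5,0,0,0,0],
    [8.76,-2,11,0,0,0,0],
    [8.76,-2,17,0,0,0,0],
    [8.76,-2,23,0,0,0,0],
    [8.76,-2,29,0,0,0,0],
    [8.76,-1,35,0,0,0,0],
    [8.76,0,41,0,0,0,0],
    [8.76,0,45,0,0,0,0]
  ]
}}

```text
clock: 2.65
tool_pos: [0.4784, 0.2262, 0.247]
orientation: [180.0, 0.0, 177.2]
force: [0.6, -0.6, -1.1]
opening: 0.0879
```

>>> {"method": "move_arm", "body": {
  "commands": [
    [8.76,0,5,0,0,0,0],
    [8.76,0,9,0,0,0,0],
    [8.76,0,12,0,0,0,0],
    [8.76,0,13.24,2,0,0,0],
    [8.76,0,13.24,4,0,0,0],
    [8.76,0,13.24,5,0,0,0],
    [8.76,0,13.24,5,0,0,0],
    [8.76,0,13.24,5,0,0,0]
  ]
}}

```text
clock: 3.65
tool_pos: [0.4862, 0.356, 0.1975]
orientation: [179.9, 0.1, 177.1]
force: [-0.6, -0.1, -0.7]
opening: 0.0876
```

```bash
python3 - <<'E'
from g import *
from ov import *
done([0,45,0,0,0,0]);done([0,13.24,5,0,0,0]); chk()
print(rel([.486,.356,.025],E(180,0,177.1)))
crop("top","a1",190,150,120,100,6);crop("scene","a2",340,160,140,160,4)
E
```

```text
t 3.65 pos [0.4862 0.356  0.1975] rpy [1.799e+02 1.000e-01 1.771e+02] F [-0.6 -0.1 -0.7] op 0.0876 err mm [ 0.3 -0.   0.5] deg 0.08 j [  55.   15.  -11.    0.  -64. -148.]
[-1.10e-02 -3.00e-03  1.72e+01 -0.00e+00 -0.00e+00  0.00e+00]
```

View pics/a1.png

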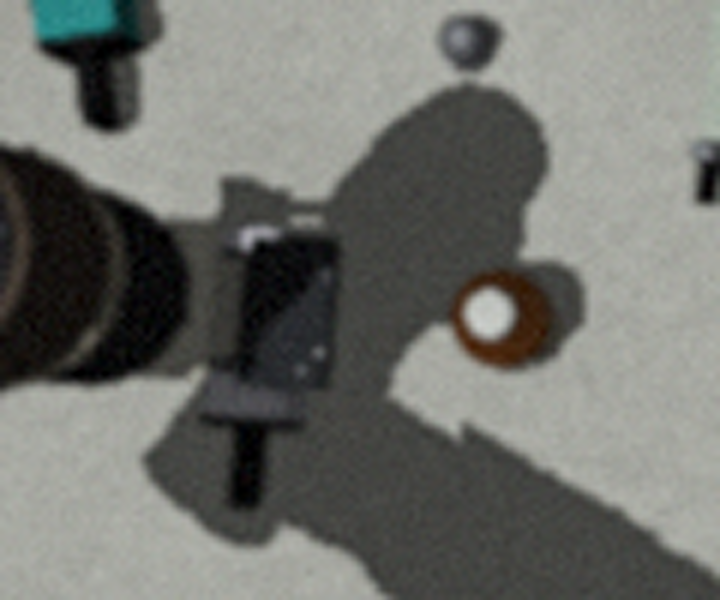

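View pics/a2.png

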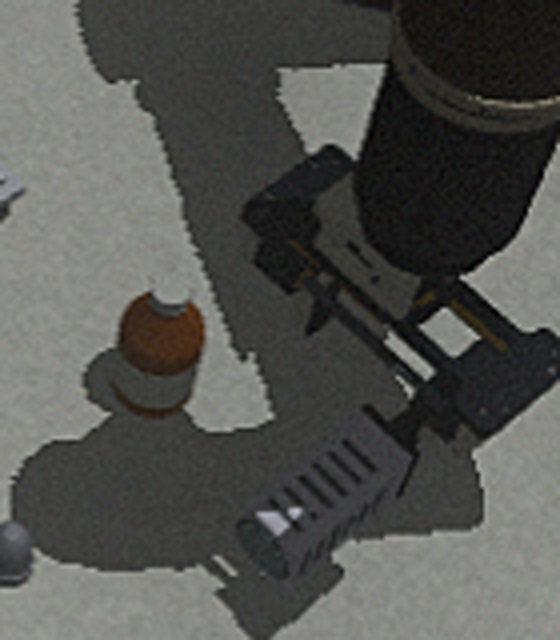

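>>> {"method": "move_arm", "body": {
  "commands": [
    [8.76,0,0,4,0,0,0],
    [8.76,0,0,8,0,0,0],
    [8.76,0,0,11,0,0,0],
    [8.76,0,0,13.5,0,0,0],
    [8.76,0,0,15.5,0,0,0],
    [8.76,0,0,16.7,0,0,0],
    [8.76,0,0,17.2,0,0,0],
    [8.76,0,0,17.2,0,0,0]
  ]
}}

```text
clock: 4.75
tool_pos: [0.4859, 0.3561, 0.0249]
orientation: [180.0, 0.0, 177.1]
force: [0.5, 0.3, 0.8]
opening: 0.0875
```

>>> {"method": "move_arm", "body": {
  "commands": [
    [3,0,0,0,0,0,0],
    [3,0,0,0,0,0,0],
    [3,0,0,0,0,0,0],
    [3,0,0,0,0,0,0],
    [3,0,0,0,0,0,0],
    [3,0,0,0,0,0,0],
    [3,0,0,0,0,0,0],
    [3,0,0,0,0,0,0]
  ]
}}

```text
clock: 5.75
tool_pos: [0.4857, 0.3558, 0.0247]
orientation: [-180.0, 0.0, 177.1]
force: [-1.8, -1.1, 3.8]
opening: 0.0498
```

```bash
python3 - <<'E'
from g import *
from ov import *
done([0,0,17.2,0,0,0]); chk()
crop("scene","a3",370,200,110,110,5)
E
```

```text
t 5.75 pos [0.4857 0.3558 0.0247] rpy [-180.     0.   177.1] F [-1.8 -1.1  3.8] op 0.0498 err mm [-0.2 -0.2 -0.3] deg 0.01 j [  55.   25.  -22.    0.  -43. -148.]
```

View pics/a3.png

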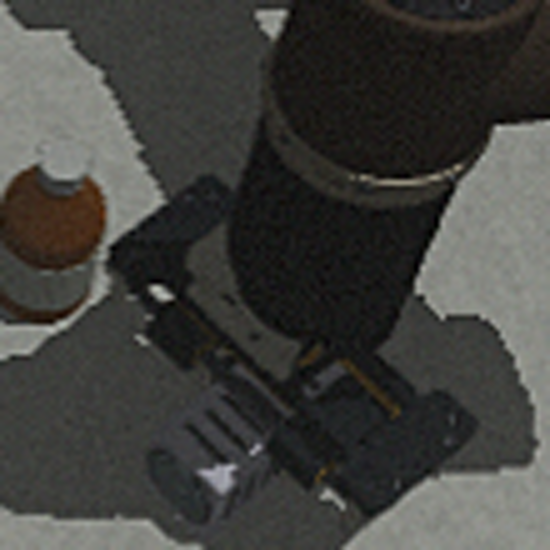

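```bash
python3 - <<'E'
from g import *
p=ls(-.068,.05,0);print(p)
print(rel([p[0],p[1],.22],E(180,0,176.25)))
E
```

```text
[ 0.52391848 -0.0186564   0.        ]
[-5.6780e+00 -3.7231e+01 -1.9500e+01 -0.0000e+00 -0.0000e+00  1.5000e-02]
```

>>> {"method": "move_arm", "body": {
  "commands": [
    [3,0,0,-1,0,0,0],
    [3,0,0,-3,0,0,0],
    [3,0,0,-6,0,0,0],
    [3,0,0,-9,0,0,0],
    [3,0,0,-13,0,0,0],
    [3,0,0,-17,0,0,0],
    [3,0,0,-19.5,0,0,0],
    [3,0,0,-19.5,0,0,0]
  ]
}}

```text
clock: 6.8
tool_pos: [0.486, 0.3564, 0.2211]
orientation: [179.8, 0.1, 177.1]
force: [-0.5, 0.9, -7.6]
opening: 0.0498
```

>>> {"method": "move_arm", "body": {
  "commands": [
    [3,-0.5,-3,0,0,0,0],
    [3,-1,-8,0,0,0,0],
    [3,-2,-13,0,0,0,0.015],
    [3,-3,-18,0,0,0,0.015],
    [3,-4,-23,0,0,0,0.015],
    [3,-5,-28,0,0,0,0.015],
    [3,-5.7,-32,0,0,0,0.015],
    [3,-5.7,-35,0,0,0,0.015]
  ]
}}

```text
clock: 7.8
tool_pos: [0.5235, 0.0007, 0.2175]
orientation: [-179.9, -0.2, 176.2]
force: [-0.1, -0.3, -6.7]
opening: 0.0498
```

>>> {"method": "move_arm", "body": {
  "commands": [
    [3,0,-1,0,0,0,0],
    [3,0,-2,0,0,0,0],
    [3,0,-2.23,2,0,0,0],
    [3,0,-2.23,4,0,0,0],
    [3,0,-2.23,6,0,0,0],
    [3,0,-2.23,8,0,0,0],
    [3,0,-2.23,9,0,0,0],
    [3,0,-2.23,9,0,0,0]
  ]
}}

```text
clock: 8.8
tool_pos: [0.5232, -0.0187, 0.1289]
orientation: [-180.0, -0.1, 176.3]
force: [0.5, 0.8, -5.5]
opening: 0.05
```

```bash
python3 - <<'E'
from g import *
from ov import *
done([0,0,-19.5,0,0,0]);done([-5.7,-35,0,0,0,.015]);done([0,-2.23,9,0,0,0]); chk()
T=avg("top",2);S=avg("scene",2)
np.save("T1.npy",T,allow_pickle=True);np.save("S1.npy",S,allow_pickle=True)
p,_=load()
q=(.5885,-.073,-.0655); qm=(p[0],p[1],-.0655); z=p[2]-.025
st=[(q,TRAY+RAILS,0,(0,0,255)),(qm,MOD+MODB+HAN,z,(0,200,0))]
overlay(T,"b1",st,290,150,80,85,7); overlay(S,"b2",st,265,140,110,90,7)
overlay(T,"b1n",[],290,150,80,85,7); overlay(S,"b2n",[],265,140,110,90,7)
E
```

```text
t 8.8 pos [ 0.5232 -0.0187  0.1289] rpy [-1.800e+02 -1.000e-01  1.763e+02] F [ 0.5  0.8 -5.5] op 0.05 err mm [-0.6 -0.1 -1.1] deg 0.1 j [  19.   11.  -26.   -0.  -53. -113.]
```

View pics/b1.png

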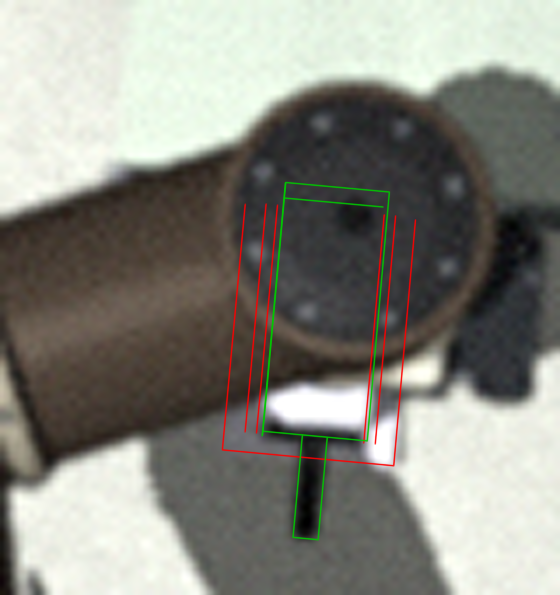

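View pics/b2.png

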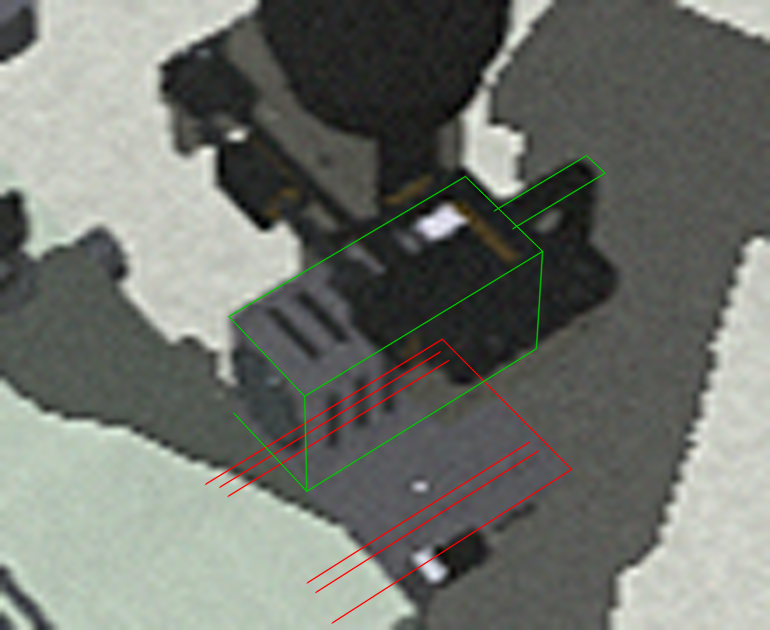

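View pics/b2n.png

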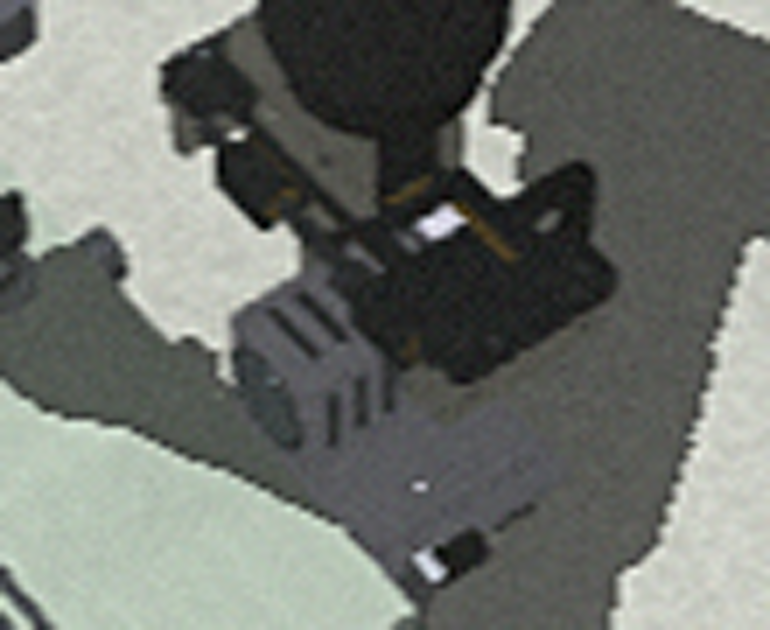

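```bash
python3 - <<'E'
from g import *
from ov import *
T=np.load("T1.npy",allow_pickle=True).item();S=np.load("S1.npy",allow_pickle=True).item()
T["img"]=T["img"]*.55; S["img"]=S["img"]*1.3
p,_=load()
q=(.5885,-.073,-.0655); qm=(p[0],p[1],-.0655); z=p[2]-.025
st=[(q,TRAY+RAILS,0,(0,0,255)),(qm,MOD+HAN,z,(0,200,0))]
overlay(T,"b3",st,318,195,35,38,15); overlay(S,"b4",st,290,150,70,60,11)
a=cv2.imread("pics/b3.png"); overlay(T,"b3n",[],318,195,35,38,15); b=cv2.imread("pics/b3n.png")
i=np.hstack([a,b]); cv2.imwrite("pics/b3.png",cv2.resize(i,None,fx=.76,fy=.76))
E
```

```text
(no output)
```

View pics/b3.png

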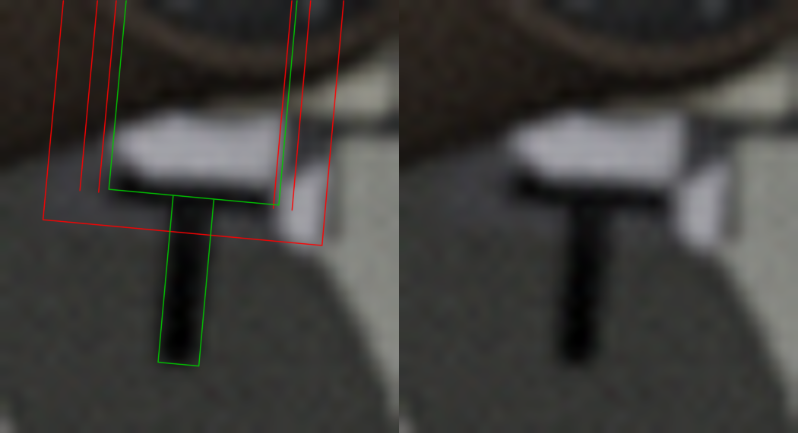

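View pics/b4.png

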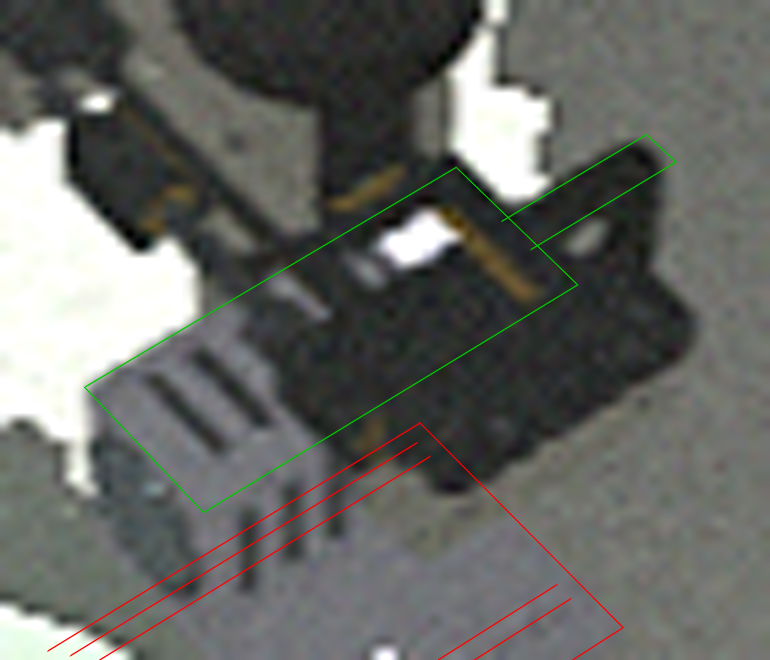

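>>> {"method": "move_arm", "body": {
  "commands": [
    [3,0,0,1.5,0,0,0],
    [3,0,0,3,0,0,0],
    [3,0,0,4,0,0,0],
    [3,0,0,4.7,0,0,0],
    [3,0,0,5.1,0,0,0],
    [3,0,0,5.3,0,0,0],
    [3,0,0,5.3,0,0,0],
    [3,0,0,5.3,0,0,0]
  ]
}}

```text
clock: 10.0
tool_pos: [0.5239, -0.0188, 0.0769]
orientation: [180.0, 0.0, 176.3]
force: [1.0, 0.3, -5.9]
opening: 0.0498
```

```bash
python3 - <<'E'
from g import *
from ov import *
done([0,0,5.3,0,0,0]); chk()
T=avg("top",2);S=avg("scene",2)
T["img"]=T["img"]*.6; S["img"]=S["img"]*1.3
p,_=load()
q=(.5885,-.073,-.0655); qm=(p[0],p[1],-.0655); z=p[2]-.025
overlay(T,"c1",[(q,TRAY+RAILS,0,(0,0,255)),(qm,MOD+HAN,z,(0,200,0))],318,195,35,38,11);overlay(T,"c2",[],318,195,35,38,11)
overlay(S,"c3",[],285,150,75,60,10)
cv2.imwrite("pics/c12.png",np.hstack([cv2.imread("pics/c1.png"),cv2.imread("pics/c2.png")]))
E
```

```text
t 10.0 pos [ 0.5239 -0.0188  0.0769] rpy [180.    0.  176.3] F [ 1.   0.3 -5.9] op 0.0498 err mm [ 0.1 -0.1 -0.1] deg 0.04 j [  19.   15.  -29.    0.  -46. -113.]
```

View pics/c12.png

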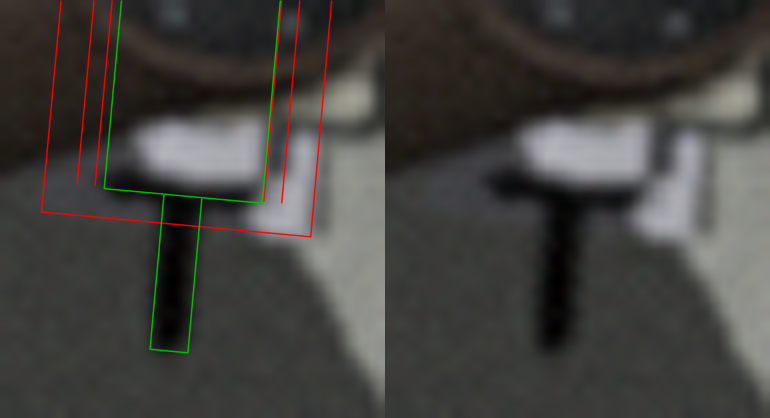

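View pics/c3.png

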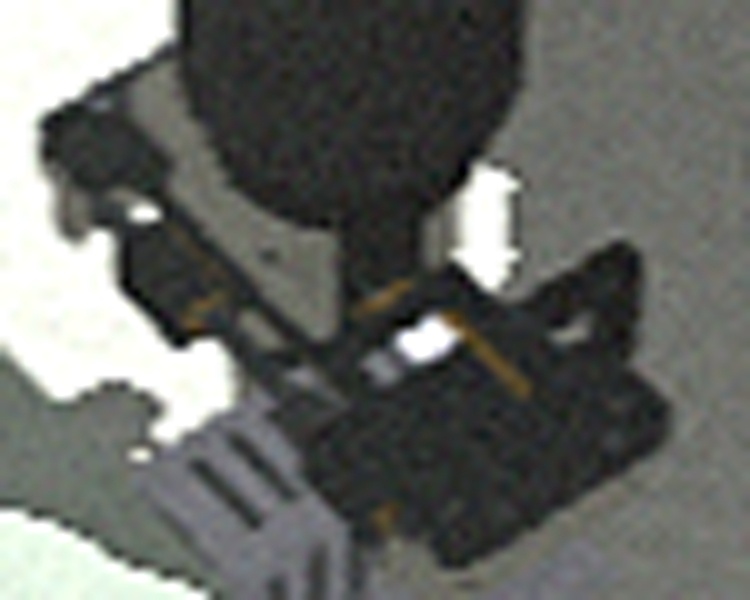

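>>> {"method": "move_arm", "body": {
  "commands": [
    [3,0,0,0.4,0,0,0],
    [3,0,0,0.8,0,0,0],
    [3,0,0,1.1,0,0,0],
    [3,0,0,1.3,0,0,0],
    [3,0,0,1.5,0,0,0],
    [3,0,0,1.6,0,0,0],
    [3,0,0,1.6,0,0,0],
    [3,0,0,1.6,0,0,0]
  ]
}}

```text
clock: 11.2
tool_pos: [0.5237, -0.0188, 0.0606]
orientation: [180.0, 0.0, 176.3]
force: [0.1, 0.7, -6.0]
opening: 0.0498
```

```bash
python3 - <<'E'
from g import *
done([0,0,1.6,0,0,0]); chk()
E
```

```text
t 11.2 pos [ 0.5237 -0.0188  0.0606] rpy [180.    0.  176.3] F [ 0.1  0.7 -6. ] op 0.0498 err mm [-0.1 -0.1 -0.4] deg 0.01 j [  19.   16.  -30.    0.  -43. -113.]
```

>>> {"method": "move_arm", "body": {
  "commands": [
    [3,0,0,0.05,0,0,0],
    [3,0,0,0.1,0,0,0],
    [3,0,0,0.1,0,0,0],
    [3,0,0,0.1,0,0,0],
    [3,0,0,0.1,0,0,0],
    [3,0,0,0.1,0,0,0],
    [3,0,0,0.1,0,0,0],
    [3,0,0,0.1,0,0,0]
  ]
}}

```text
clock: 12.2
tool_pos: [0.5237, -0.0188, 0.0597]
orientation: [-180.0, 0.0, 176.3]
force: [-1.0, 0.9, -2.7]
opening: 0.05
```

```bash
python3 - <<'E'
from g import *
done([0,0,.1,0,0,0]); chk()
E
```

```text
t 12.2 pos [ 0.5237 -0.0188  0.0597] rpy [-180.     0.   176.3] F [-1.   0.9 -2.7] op 0.05 err mm [-0.1 -0.2 -0.3] deg 0.01 j [  19.   16.  -30.    0.  -43. -113.]
```

>>> {"method": "move_arm", "body": {
  "commands": [
    [8,0,0,0,0,0,0],
    [8,0,0,0,0,0,0],
    [8,0,0,0,0,0,0],
    [8,0,0,0,0,0,0],
    [8,0,0,0,0,0,0],
    [8,0,0,-1,0,0,0],
    [8,0,0,-4,0,0,0],
    [8,0,0,-8,0,0,0]
  ]
}}

```text
clock: 13.2
tool_pos: [0.5231, -0.019, 0.1404]
orientation: [-180.0, -0.1, 176.3]
force: [0.4, 0.6, -0.2]
opening: 0.0799
```

```bash
python3 - <<'E'
from g import *
done([0,0,-8,0,0,0]); chk()
# handle pre-grasp, tilt 22 deg
R0=E(180,0,176.25)
for s in(1,-1):
    R=R0*Ro.from_rotvec([0,s*np.radians(22),0]); print(s,"tool z",R.apply([0,0,1]).round(3))
h=ls(-.068-.102,.05,.035+.045); print(h)
E
```

```text
t 13.2 pos [ 0.5231 -0.019   0.1404] rpy [-1.800e+02 -1.000e-01  1.763e+02] F [ 0.4  0.6 -0.2] op 0.0799 err mm [-0.7 -0.4  0.4] deg 0.1 j [  19.   11.  -25.    0.  -54. -113.]
1 tool z [-0.374  0.025 -0.927]
-1 tool z [ 0.374 -0.025 -0.927]
[ 0.4221372  -0.01198018  0.08      ]
```

>>> {"method": "move_arm", "body": {
  "commands": [
    [8,2,0,0,0,0,0],
    [8,5,0,0,0,0,0],
    [7,8,0,0,0,0,0],
    [6,10,0,0,0,0,0],
    [6,10.2,0,0,0,0,0],
    [6,10.2,0,0,0,0,0],
    [6,10.2,0,0,0,0,0],
    [6,10.2,0,0,0,0,0]
  ]
}}

```text
clock: 14.2
tool_pos: [0.4223, -0.0122, 0.1394]
orientation: [-180.0, -0.0, 176.2]
force: [0.2, -0.9, 1.0]
opening: 0.0601
```

```bash
python3 - <<'E'
from g import *
from ov import *
done([10.2,0,0,0,0,0]); chk()
print(rel([.4221,-.012,.073],E(180,0,176.25)))
T=avg("top",2);S=avg("scene",2)
p=ls(-.068,.05,.035)
q=(.5885,-.073,-.0655); qm=(p[0],p[1],-.0655)
T["img"]=T["img"]*.6
st=[(q,TRAY+RAILS,0,(0,0,255)),(qm,MOD+HAN,.035,(0,200,0))]
overlay(T,"d1",st,300,160,65,75,8);overlay(S,"d2",st,275,150,90,75,8)
E
```

```text
t 14.2 pos [ 0.4223 -0.0122  0.1394] rpy [-180.    -0.   176.2] F [ 0.2 -0.9  1. ] op 0.0601 err mm [ 0.2 -0.2 -0.6] deg 0.03 j [  25.    1.  -37.    0.  -52. -119.]
[-0.008 -0.     6.7   -0.    -0.     0.   ]
```

View pics/d1.png

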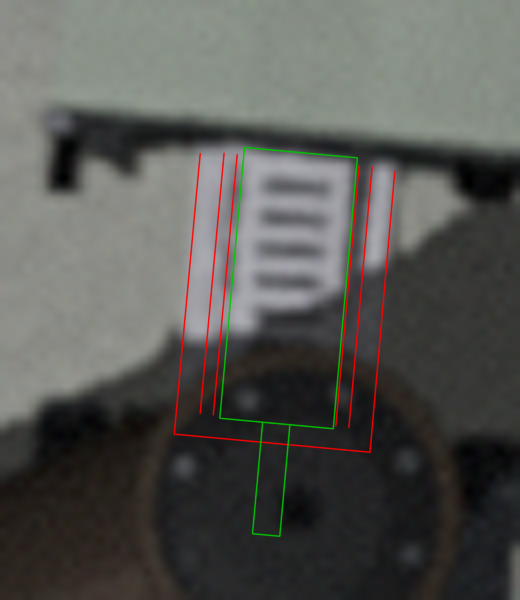

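View pics/d2.png

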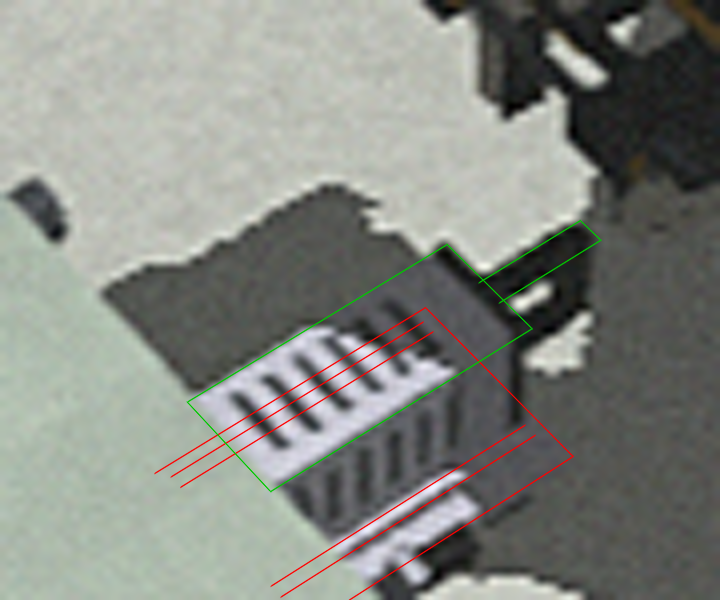

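>>> {"method": "move_arm", "body": {
  "commands": [
    [6,0,0,2,0,0,0],
    [6,0,0,4,0,0,0],
    [6,0,0,5.5,0,0,0],
    [6,0,0,6.5,0,0,0],
    [6,0,0,6.7,0,0,0],
    [3,0,0,6.7,0,0,0],
    [0,0,0,6.7,0,0,0],
    [0,0,0,6.7,0,0,0]
  ]
}}

```text
clock: 15.4
tool_pos: [0.4221, -0.0121, 0.073]
orientation: [180.0, 0.0, 176.3]
force: [-0.8, -0.0, -1.3]
opening: 0.0355
```

>>> {"method": "move_arm", "body": {
  "commands": [
    [0,0,0,0,0,0,0],
    [0,0,0,0,0,0,0],
    [0,0,0,0,0,0,0],
    [0,0,0,0,0,0,0],
    [0,0,0,0,0,0,0],
    [0,0,0,0,0,0,0],
    [0,0,0,0,0,0,0],
    [0,0,0,0,0,0,0]
  ]
}}

```text
clock: 16.4
tool_pos: [0.4219, -0.0122, 0.0726]
orientation: [180.0, 0.0, 176.3]
force: [-0.9, 0.2, 4.4]
opening: 0.0118
```

```bash
python3 - <<'E'
from g import *
done([0,0,6.7,0,0,0]); chk()
E
```

```text
t 16.4 pos [ 0.4219 -0.0122  0.0726] rpy [180.    0.  176.3] F [-0.9  0.2  4.4] op 0.0118 err mm [-0.2 -0.2 -0.4] deg 0.0 j [  25.    6.  -42.   -0.  -42. -119.]
```

>>> {"method": "move_arm", "body": {
  "commands": [
    [0,-1,0,0,0,0,0],
    [0,-2.5,0,0,0,0,0],
    [0,-4,0,0,0,0,0],
    [0,-5.5,0,0,0,0,0],
    [0,-7,0,0,0,0,0],
    [0,-8.5,0,0,0,0,0],
    [0,-10,0,0,0,0,0],
    [0,-10,0,0,0,0,0]
  ]
}}

```text
clock: 17.4
tool_pos: [0.5224, -0.0191, 0.0726]
orientation: [-180.0, 0.0, 176.3]
force: [0.8, -2.2, 3.0]
opening: 0.0119
```

```bash
python3 - <<'E'
from g import *
done([-10,0,0,0,0,0]); chk()
E
```

```text
t 17.4 pos [ 0.5224 -0.0191  0.0726] rpy [-180.     0.   176.3] F [ 0.8 -2.2  3. ] op 0.0119 err mm [ 0.6 -0.6 -0.4] deg 0.03 j [  19.   15.  -30.    0.  -45. -113.]
```

>>> {"method": "move_arm", "body": {
  "commands": [
    [0,-0.8,0,0,0,0,0],
    [0,-1.5,0,0,0,0,0],
    [0,-2,0,0,0,0,0],
    [0,-2.4,0,0,0,0,0],
    [0,-2.7,0,0,0,0,0],
    [0,-3.0,0,0,0,0,0],
    [0,-3.1,0,0,0,0,0],
    [0,-3.1,0,0,0,0,0]
  ]
}}

```text
clock: 18.4
tool_pos: [0.5506, -0.0213, 0.0726]
orientation: [-179.9, -0.2, 176.2]
force: [-8.4, -0.3, 11.5]
opening: 0.0117
```

```bash
python3 - <<'E'
from g import *
done([-3.1,0,0,0,0,0]); chk()
E
```

```text
t 18.4 pos [ 0.5506 -0.0213  0.0726] rpy [-179.9   -0.2  176.2] F [-8.4 -0.3 11.5] op 0.0117 err mm [-2.2 -0.8 -0.4] deg 0.21 j [  18.   18.  -26.   -0.  -46. -112.]
```

>>> {"method": "move_arm", "body": {
  "commands": [
    [0,-0.2,0,0,0,0,0],
    [0,-0.4,0,0,0,0,0],
    [0,-0.4,0,0,0,0,0],
    [0,-0.4,0,0,0,0,0],
    [0,-0.2,0,0,0,0,0],
    [0,0,0,0,0,0,0],
    [0,0.2,0,0,0,0,0],
    [0,0.2,0,0,0,0,0]
  ]
}}

```text
clock: 19.4
tool_pos: [0.551, -0.0206, 0.0726]
orientation: [180.0, 0.0, 176.3]
force: [1.2, -2.2, 0.3]
opening: 0.0114
```

```bash
python3 - <<'E'
from g import *
from ov import *
done([.2,0,0,0,0,0]); chk()
T=avg("top",2);S=avg("scene",2)
T["img"]=T["img"]*.6
overlay(T,"e1",[],290,150,80,70,8);overlay(S,"e2",[],275,140,90,75,8)
E
```

```text
t 19.4 pos [ 0.551  -0.0206  0.0726] rpy [180.    0.  176.3] F [ 1.2 -2.2  0.3] op 0.0114 err mm [ 0.3 -0.2 -0.4] deg 0.04 j [  18.   18.  -26.    0.  -46. -112.]
```

View pics/e1.png

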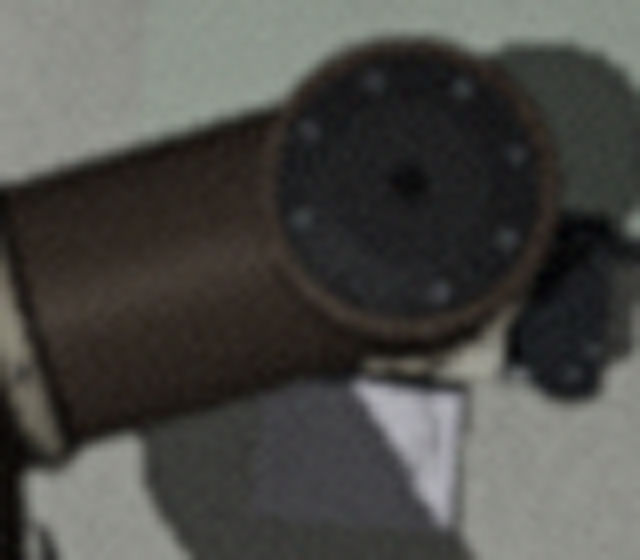

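View pics/e2.png

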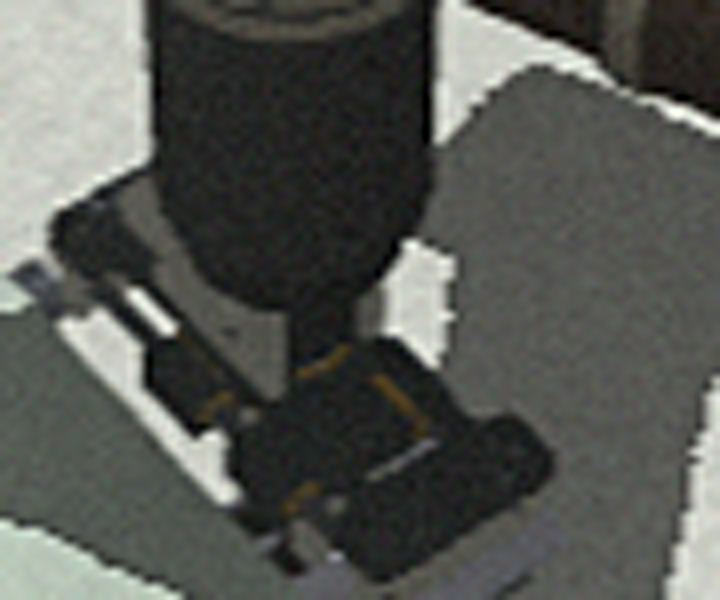

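>>> {"method": "move_arm", "body": {
  "commands": [
    [5,0,0,0,0,0,0],
    [5,0,0,0,0,0,0],
    [5,0,0,0,0,0,0],
    [5,0,0,0,0,0,0],
    [5,0,0,-2,0,0,0],
    [4,0,0,-6,0,0,0],
    [2,0,0,-10,0,0,0],
    [0,0,0,-12,0,0,0]
  ]
}}

```text
clock: 20.6
tool_pos: [0.5514, -0.0204, 0.195]
orientation: [180.0, 0.2, 176.3]
force: [-0.0, 0.5, -1.1]
opening: 0.0254
```

```bash
python3 - <<'E'
from g import *
done([0,0,-12,0,0,0]); chk()
R=E(180,0,176.25)
print(rel(ls(-.028,.2,.193),R)); print(rel(ls(-.028,.2,.105),R),rel(ls(-.028,.118,.105),R))
from ov import *
S=avg("scene",2);T=avg("top",2)
overlay(S,"f2",[],275,140,90,75,8)
E
```

```text
t 20.6 pos [ 0.5514 -0.0204  0.195 ] rpy [180.    0.2 176.3] F [-0.   0.5 -1.1] op 0.0254 err mm [ 0.6 -0.   2. ] deg 0.18 j [  18.   10.  -18.    0.  -62. -112.]
[-1.316 14.998  0.    -0.    -0.     0.   ]
[-1.316 14.998  8.8   -0.    -0.     0.   ] [-1.314  6.798  8.8   -0.    -0.     0.   ]
```

View pics/f2.png

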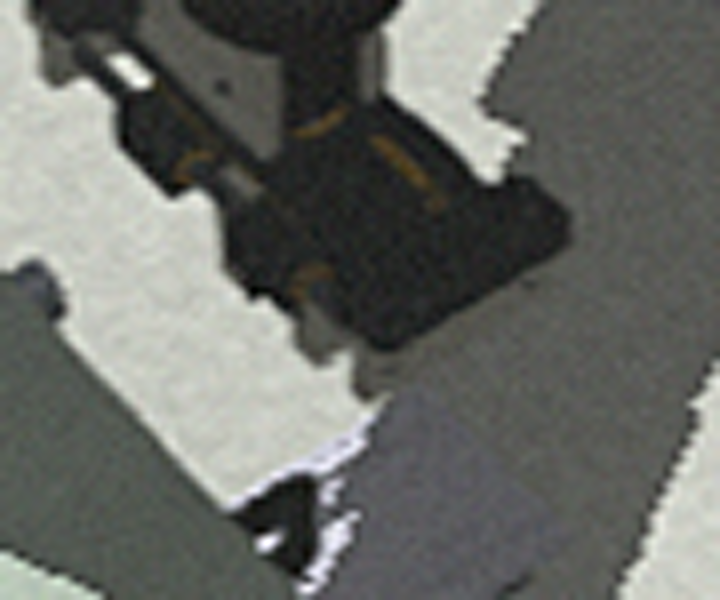

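>>> {"method": "move_arm", "body": {
  "commands": [
    [0,-0.5,4,0,0,0,0],
    [0,-1.3,8,0,0,0,0],
    [0,-1.3,12,0,0,0,0],
    [0,-1.3,15,0,0,0,0],
    [0,-1.3,15,3,0,0,0],
    [0,-1.3,15,6,0,0,0],
    [0,-1.3,15,8.8,0,0,0],
    [0,-1.3,15,8.8,0,0,0]
  ]
}}

```text
clock: 21.8
tool_pos: [0.5712, 0.1272, 0.1014]
orientation: [-179.8, -0.3, 176.2]
force: [0.6, 0.2, 0.3]
opening: 0.0006
```

```bash
python3 - <<'E'
from g import *
done([-1.3,15,8.8,0,0,0]); chk()
from ov import *
S=avg("scene",2);T=avg("top",2)
overlay(S,"g2",[],285,150,90,90,6.5);overlay(T,"g1",[],280,150,70,60,8)
E
```

```text
t 21.8 pos [0.5712 0.1272 0.1014] rpy [-179.8   -0.3  176.2] F [0.6 0.2 0.3] op 0.0006 err mm [-2.3 -1.2 -3.6] deg 0.38 j [  32.   19.  -20.   -0.  -52. -125.]
```

View pics/g2.png

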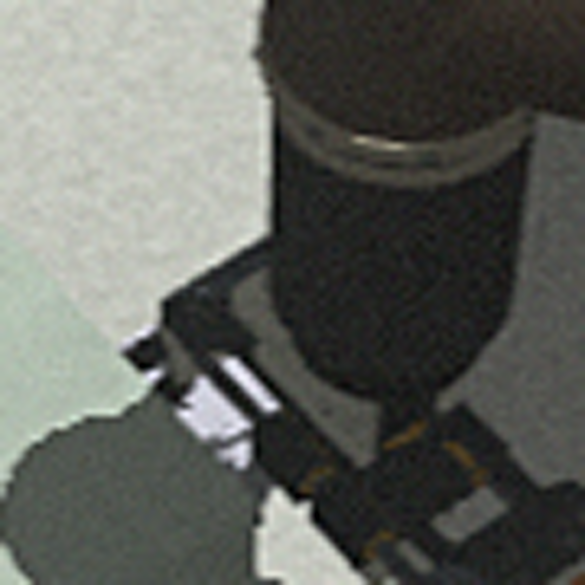

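View pics/g1.png

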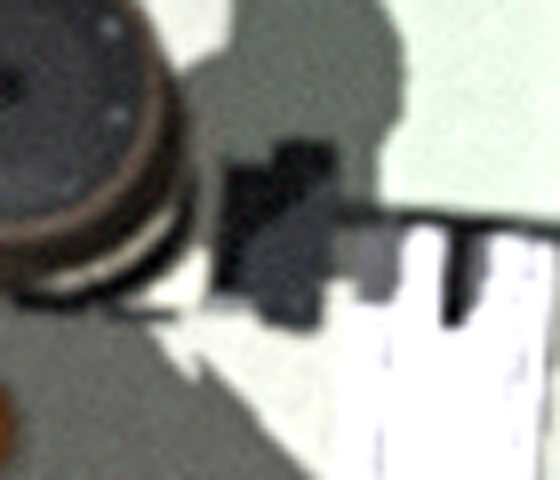

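>>> {"method": "move_arm", "body": {
  "commands": [
    [0,0,-1,0,0,0,0],
    [0,0,-2,0,0,0,0],
    [0,0,-3,0,0,0,0],
    [0,0,-4,0,0,0,0],
    [0,0,-5,0,0,0,0],
    [0,0,-6,0,0,0,0],
    [0,0,-7,0,0,0,0],
    [0,0,-7,0,0,0,0]
  ]
}}

```text
clock: 23.0
tool_pos: [0.5684, 0.0574, 0.1044]
orientation: [-180.0, -0.0, 176.2]
force: [0.6, -1.2, -1.0]
opening: 0.0005
```

```bash
python3 - <<'E'
from g import *
done([0,-7,0,0,0,0]); chk()
from ov import *
S=avg("scene",2);T=avg("top",2)
overlay(S,"i2",[],285,150,90,90,6.5);overlay(T,"i1",[],280,150,70,60,8)
E
```

```text
t 23.0 pos [0.5684 0.0574 0.1044] rpy [-180.    -0.   176.2] F [ 0.6 -1.2 -1. ] op 0.0005 err mm [-0.5 -1.2 -0.6] deg 0.07 j [  25.   17.  -22.    0.  -51. -119.]
```

View pics/i2.png

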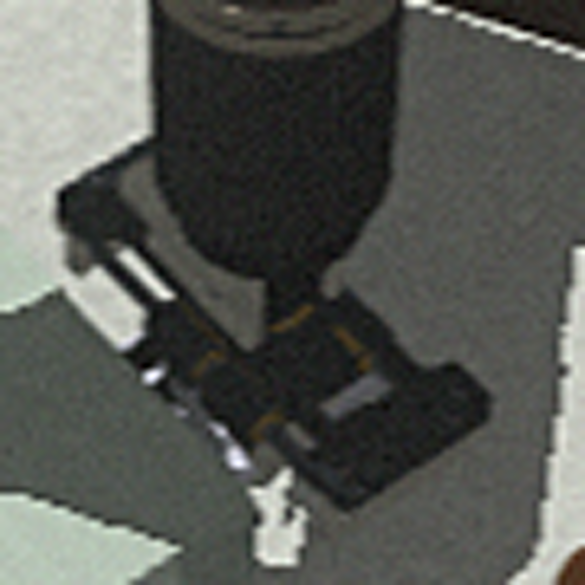

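View pics/i1.png

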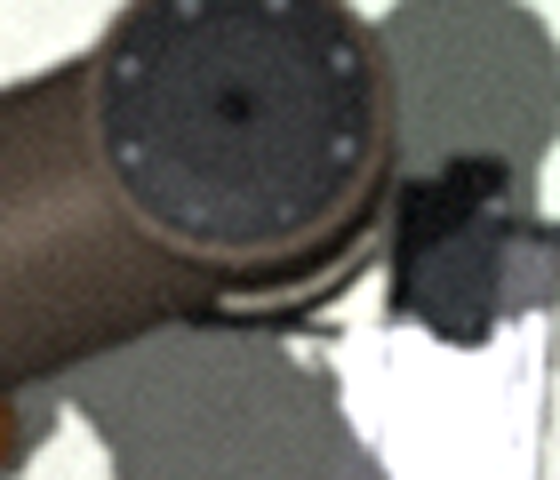

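>>> {"method": "move_arm", "body": {
  "commands": [
    [0,0,-0.5,0,0,0,0],
    [0,0,-1,0,0,0,0],
    [0,0,-1.5,0,0,0,0],
    [0,0,-2,0,0,0,0],
    [0,0,-2,0,0,0,0],
    [0,0,-1,-1,0,0,0],
    [0,1,1,-5,0,0,0],
    [0,4,4,-9,0,0,0]
  ]
}}

```text
clock: 24.2
tool_pos: [0.5318, 0.1014, 0.1959]
orientation: [-179.9, -0.0, 176.2]
force: [0.6, 1.4, 0.1]
opening: 0.0006
```

```bash
python3 - <<'E'
from g import *
done([4,4,-9,0,0,0]); chk()
from ov import *
S=avg("scene",2);T=avg("top",2)
overlay(S,"j2",[],285,150,90,90,6.5);overlay(T,"j1",[],280,150,70,60,8)
E
```

```text
t 24.2 pos [0.5318 0.1014 0.1959] rpy [-179.9   -0.   176.2] F [0.6 1.4 0.1] op 0.0006 err mm [0.1 0.3 0.9] deg 0.1 j [  32.    9.  -19.    0.  -62. -125.]
```

View pics/j2.png

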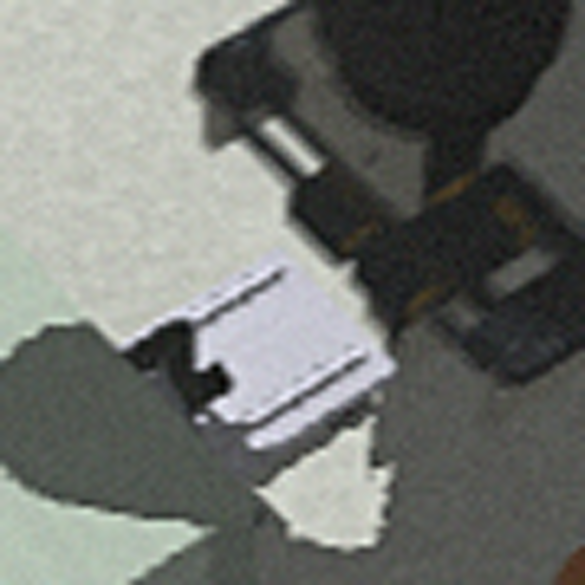

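View pics/j1.png

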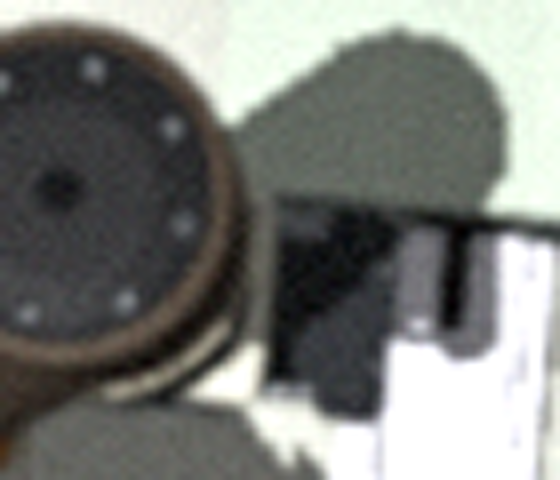

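```bash
python3 - <<'E'
from g import *
from h import *
S=np.load("S0.npy",allow_pickle=True).item()
for th in (0,.2,.4,.6,.8,1.0,1.2):
    w=np.array([ls(x,.135-.055*np.cos(th),.075+.055*np.sin(th)) for x in(-.012,-.038)]); print(th,((proj(S,w)-[285,150]+.5)*6.5-.5).round(0).tolist())
print(rel(ls(-.028,.085,.15),E(180,0,176.25)))
E
```

```text
0 [[169.0, 433.0], [216.0, 404.0]]
0.2 [[170.0, 421.0], [217.0, 391.0]]
0.4 [[175.0, 412.0], [222.0, 382.0]]
0.6 [[182.0, 407.0], [229.0, 377.0]]
0.8 [[192.0, 406.0], [239.0, 376.0]]
1.0 [[204.0, 410.0], [252.0, 380.0]]
1.2 [[218.0, 418.0], [266.0, 388.0]]
[-4.013 -8.502  4.5   -0.    -0.     0.   ]
```

>>> {"method": "move_arm", "body": {
  "commands": [
    [0,-2,-4,0,0,0,0],
    [0,-4,-8,1,0,0,0],
    [0,-4,-8.5,3,0,0,0],
    [0,-4,-8.5,5.5,0,0,0],
    [0,-4,-8.5,7.5,0,0,0],
    [0,-4,-8.5,9.5,0,0,0],
    [0,-4,-8.5,11,0,0,0],
    [0,-4,-8.5,11.2,0,0,0]
  ]
}}

```text
clock: 25.4
tool_pos: [0.5654, 0.0128, 0.0818]
orientation: [-179.9, -0.1, 176.3]
force: [-2.6, -1.9, 7.6]
opening: 0.0001
```

```bash
python3 - <<'E'
from g import *
done([-4,-8.5,11.2,0,0,0]); chk()
E
```

```text
t 25.4 pos [0.5654 0.0128 0.0818] rpy [-1.799e+02 -1.000e-01  1.763e+02] F [-2.6 -1.9  7.6] op 0.0001 err mm [-0.6 -0.9 -1.2] deg 0.14 j [  21.   18.  -24.    0.  -48. -115.]
```

>>> {"method": "move_arm", "body": {
  "commands": [
    [0,0,0,0.2,0,0,0],
    [0,0,0,0.3,0,0,0],
    [0,0,0,0.3,0,0,0],
    [0,0,0,0.3,0,0,0],
    [0,0,0,-1,0,0,0],
    [0,0,0,-4,0,0,0],
    [0,2,2,-8,0,0,0],
    [0,5,6,-11.5,0,0,0]
  ]
}}

```text
clock: 26.4
tool_pos: [0.5199, 0.0766, 0.1988]
orientation: [-180.0, 0.0, 176.1]
force: [0.9, 1.0, 0.6]
opening: 0.0005
```

```bash
python3 - <<'E'
from g import *
done([5,6,-11.5,0,0,0]); chk()
from ov import *
S=avg("scene",2)
segs=[]
for th in(0,.15):
    k=lambda x,r,o:np.array([x,.135-r*np.cos(th)-o*np.sin(th),.075+r*np.sin(th)-o*np.cos(th)])
    segs+= [(k(-.012,.055,0),k(-.038,.055,0)),(k(-.013,0,-.007),k(-.013,.073,-.007)),(k(-.013,0,.007),k(-.013,.073,.007))]
overlay(S,"k2",[],285,180,60,55,6.5);overlay(S,"k3",[(LS,segs,0,(0,0,255))],285,180,60,55,6.5)
cv2.imwrite("pics/k23.png",np.hstack([cv2.imread("pics/k2.png"),cv2.imread("pics/k3.png")]))
E
```

```text
t 26.4 pos [0.5199 0.0766 0.1988] rpy [-180.     0.   176.1] F [0.9 1.  0.6] op 0.0005 err mm [-0.1 -0.2  0.8] deg 0.14 j [  30.    8.  -20.    0.  -62. -124.]
```

View pics/k23.png

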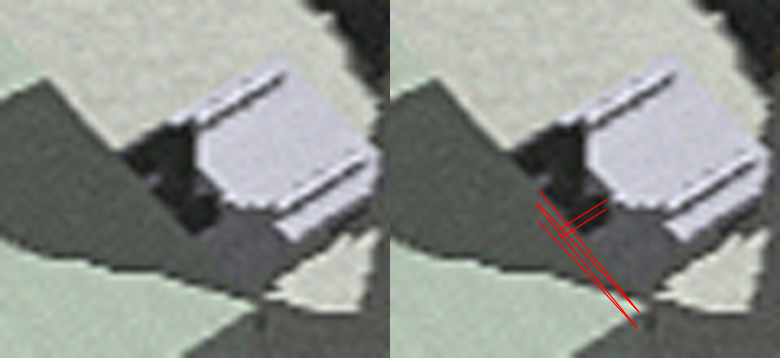

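```bash
python3 - <<'E'
from g import *
p=ls(.04,-.075,.2);print(p);R=E(180,0,176.25)
print(rel(p,R)); print(rel(ls(.04,-.075,.142),R))
E
```

```text
[ 0.62350524 -0.1504573   0.2       ]
[-11.808 -22.004  -0.2    -0.     -0.      0.   ]
[-11.808 -22.004   5.6    -0.     -0.      0.   ]
```

>>> {"method": "move_arm", "body": {
  "commands": [
    [2,-1.5,-4,-1,0,0,0],
    [4,-3.5,-8,-1,0,0,0],
    [5,-6,-12,-1,0,0,0],
    [5,-8,-16,-1,0,0,0],
    [5,-10,-19,-1,0,0,0],
    [5,-11.8,-22,-1,0,0,0],
    [5,-11.8,-22,-1,0,0,0],
    [5,-11.8,-22,-1,0,0,0]
  ]
}}

```text
clock: 27.5
tool_pos: [0.6229, -0.1506, 0.207]
orientation: [180.0, -0.1, 176.2]
force: [-0.3, 0.0, 0.4]
opening: 0.0503
```

```bash
python3 - <<'E'
from g import *
done([-11.8,-22,-1,0,0,0]); chk()
from ov import *
S=avg("scene",2);T=avg("top",2);
p=LS; seg=mm(([22,-75,171],[58,-75,171]),([40,-75,131],[40,-75,171]))
overlay(S,"l2",[],230,130,80,80,7);overlay(T,"l1",[(LS,seg,0,(0,0,255))],330,120,70,70,8)
E
```

```text
t 27.5 pos [ 0.6229 -0.1506  0.207 ] rpy [ 1.800e+02 -1.000e-01  1.762e+02] F [-0.3  0.   0.4] op 0.0503 err mm [-0.6 -0.2 -1. ] deg 0.07 j [  4.  18.  -5.  -0. -66. -98.]
```

View pics/l2.png

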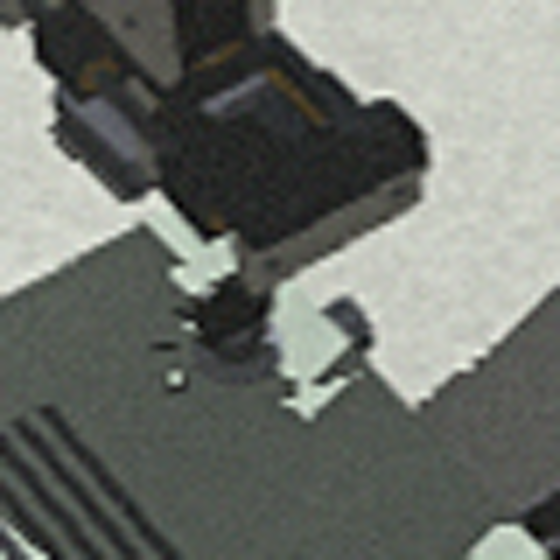

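>>> {"method": "move_arm", "body": {
  "commands": [
    [5,0,0,0,0,0,-0.18],
    [5,0,0,0,0,0,-0.36],
    [5,0,0,0,0,0,-0.54],
    [5,0,0,0,0,0,-0.72],
    [5,0,0,0,0,0,-0.9],
    [5,0,0,0,0,0,-1.08],
    [5,0,0,0,0,0,-1.26],
    [5,0,0,0,0,0,-1.44]
  ]
}}

```text
clock: 28.7
tool_pos: [0.6232, -0.1498, 0.208]
orientation: [-180.0, 0.0, -100.8]
force: [0.9, -0.9, -0.3]
opening: 0.05
```

>>> {"method": "move_arm", "body": {
  "commands": [
    [5,0,0,0,0,0,-0.18],
    [5,0,0,0,0,0,-0.36],
    [5,0,0,0,0,0,-0.54],
    [5,0,0,0,0,0,-0.72],
    [5,0,0,0,0,0,-0.9],
    [5,0,0,0,0,0,-1.08],
    [5,0,0,0,0,0,-1.26],
    [5,0,0,0,0,0,-1.44]
  ]
}}

```text
clock: 29.7
tool_pos: [0.6232, -0.1498, 0.2079]
orientation: [-180.0, -0.0, -18.3]
force: [-0.1, -0.0, -0.2]
opening: 0.0498
```

```bash
python3 - <<'E'
from g import *
done([0,0,0,0,0,-1.44]);done([0,0,0,0,0,-1.44]); chk()
R=E(180,0,-3.75)
print(rel(ls(.04,-.075,.142),R))
E
```

```text
t 29.7 pos [ 0.6232 -0.1498  0.2079] rpy [-180.    -0.   -18.3] F [-0.1 -0.  -0.2] op 0.0498 err mm [-0.2  0.6 -0.1] deg 0.41 j [  4.  18.  -5.  -0. -66.  68.]
[ 9.00e-03  2.00e-03  6.60e+00 -0.00e+00  0.00e+00 -2.61e-01]
```

>>> {"method": "move_arm", "body": {
  "commands": [
    [5,0,0,0,0,0,-0.15],
    [5,0,0,0,0,0,-0.261],
    [5,0,0,1,0,0,-0.261],
    [5,0,0,3,0,0,-0.261],
    [5,0,0,5,0,0,-0.261],
    [5,0,0,6.2,0,0,-0.261],
    [5,0,0,6.6,0,0,-0.261],
    [5,0,0,6.6,0,0,-0.261]
  ]
}}

```text
clock: 30.7
tool_pos: [0.6234, -0.1505, 0.1417]
orientation: [180.0, -0.0, -3.8]
force: [0.0, 0.5, 1.0]
opening: 0.05
```

```bash
python3 - <<'E'
from g import *
done([0,0,6.6,0,0,-.261]); chk()
from ov import *
S=avg("scene",2)
overlay(S,"m2",[],235,130,60,60,9)
E
```

```text
t 30.7 pos [ 0.6234 -0.1505  0.1417] rpy [180.   -0.   -3.8] F [0.  0.5 1. ] op 0.05 err mm [-0.  -0.1 -0.3] deg 0.02 j [  4.  21. -10.   0. -59.  82.]
```

View pics/m2.png

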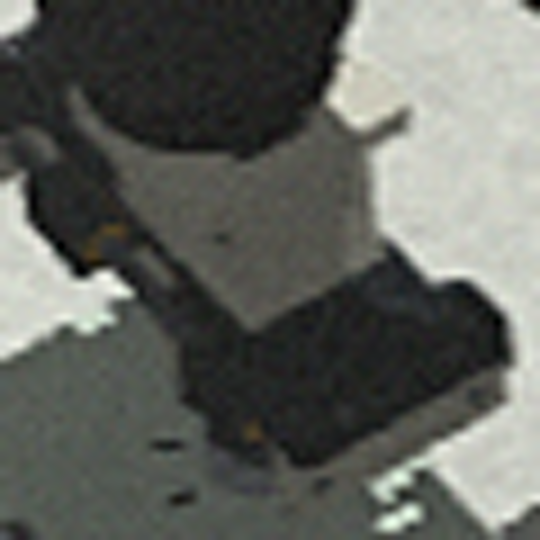

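>>> {"method": "move_arm", "body": {
  "commands": [
    [0,0,0,0,0,0,0],
    [0,0,0,0,0,0,0],
    [0,0,0,0,0,0,0],
    [0,0,0,0,0,0,0],
    [0,0,0,0,0,0,0],
    [0,0,0,0,0,0,0],
    [0,0,0,0,0,0,0],
    [0,0,0,0,0,0,0]
  ]
}}

```text
clock: 31.8
tool_pos: [0.6232, -0.1512, 0.1417]
orientation: [180.0, 0.0, -3.8]
force: [0.6, -6.4, -0.9]
opening: 0.0097
```

```bash
python3 - <<'E'
from g import *
chk()
from plant import sensors; print(sensors.get_obs()["moment"])
E
```

```text
t 31.8 pos [ 0.6232 -0.1512  0.1417] rpy [180.    0.   -3.8] F [ 0.6 -6.4 -0.9] op 0.0097 err mm [-0.2 -0.7 -0.3] deg 0.04 j [  4.  21. -10.   0. -59.  82.]
[-2.13434972  0.06319708 -0.06625364]
```

>>> {"method": "move_arm", "body": {
  "commands": [
    [0,0,0.1,0,0,0,0.1],
    [0,0,0.1,0,0,0,0.25],
    [0,0,0.1,0,0,0,0.4],
    [0,0,0.1,0,0,0,0.55],
    [0,0,0.1,0,0,0,0.7],
    [0,0,0.1,0,0,0,0.85],
    [0,0,0.1,0,0,0,0.95],
    [0,0,0.1,0,0,0,0.95]
  ]
}}

```text
clock: 32.8
tool_pos: [0.6227, -0.152, 0.1416]
orientation: [179.9, 0.0, -58.2]
force: [-2.4, -4.3, 1.0]
opening: 0.0097
```

```bash
python3 - <<'E'
from g import *
done([0,.1,0,0,0,.95]);chk()
from plant import sensors; print(sensors.get_obs()["moment"])
E
```

```text
t 32.8 pos [ 0.6227 -0.152   0.1416] rpy [179.9   0.  -58.2] F [-2.4 -4.3  1. ] op 0.0097 err mm [-0.6 -0.6 -0.4] deg 0.07 j [  4.  21. -10.   0. -59.  28.]
[-1.86467601  0.74158141  0.13960572]
```

>>> {"method": "move_arm", "body": {
  "commands": [
    [0,0,0.05,0,0,0,0.12],
    [0,0,0.07,0,0,0,0.24],
    [0,0,0.07,0,0,0,0.34],
    [0,0,0.07,0,0,0,0.42],
    [0,0,0.07,0,0,0,0.42],
    [0,0,0.07,0,0,0,0.42],
    [0,0,0.07,0,0,0,0.42],
    [0,0,0.07,0,0,0,0.42]
  ]
}}

```text
clock: 33.8
tool_pos: [0.6224, -0.1522, 0.1416]
orientation: [180.0, -0.0, -82.1]
force: [-1.7, -4.0, 1.4]
opening: 0.0096
```

```bash
python3 - <<'E'
from g import *
done([0,.07,0,0,0,.42]);chk()
from plant import sensors; print(sensors.get_obs()["moment"])
E
```

```text
t 33.8 pos [ 0.6224 -0.1522  0.1416] rpy [180.   -0.  -82.1] F [-1.7 -4.   1.4] op 0.0096 err mm [-0.4 -0.4 -0.4] deg 0.16 j [  4.  21. -10.   0. -59.   4.]
[-1.82862425  0.73391097  0.24576017]
```

>>> {"method": "move_arm", "body": {
  "commands": [
    [0,0,0,0,0,0,0],
    [0,0,0,0,0,0,0],
    [0,0,0,0,0,0,0],
    [0,0,0,0,0,0,0],
    [0,0,0,0,0,0,0],
    [0,0,0,0,0,0,0],
    [0,0,0,0,0,0,-0.1],
    [0,0,0,0,0,0,-0.2]
  ]
}}

```text
clock: 34.8
tool_pos: [0.6225, -0.1521, 0.1416]
orientation: [180.0, -0.0, -70.5]
force: [-1.4, -3.8, 1.0]
opening: 0.0096
```

>>> {"method": "move_arm", "body": {
  "commands": [
    [0,0,0,0,0,0,-0.1],
    [0,0,0,0,0,0,-0.2],
    [0,0,0,0,0,0,-0.3],
    [0,0,0,0,0,0,-0.38],
    [0,0,0,0,0,0,-0.38],
    [0,0,0,0,0,0,-0.38],
    [1,0,0,0,0,0,-0.38],
    [2,0,0,0,0,0,-0.38]
  ]
}}

```text
clock: 35.8
tool_pos: [0.6226, -0.1513, 0.1414]
orientation: [-180.0, 0.0, -49.1]
force: [0.1, -0.4, 0.9]
opening: 0.0153
```

```bash
python3 - <<'E'
from g import *
done([0,0,0,0,0,-.2]);done([0,0,0,0,0,-.38]);chk()
from plant import sensors; print(sensors.get_obs()["moment"])
E
```

```text
t 35.8 pos [ 0.6226 -0.1513  0.1414] rpy [-180.     0.   -49.1] F [ 0.1 -0.4  0.9] op 0.0153 err mm [-0.2  0.4 -0.6] deg 0.06 j [  4.  21. -10.  -0. -59.  37.]
[-0.02088345  0.20775518  0.03148855]
```

>>> {"method": "move_arm", "body": {
  "commands": [
    [4,0,0,0,0,0,0],
    [6,0,0,0,0,0,0],
    [6,0,0,0,0,0,0],
    [6,0,0,-1,0,0,0],
    [6,0,0,-4,0,0,0],
    [6,0,0,-8,0,0,0],
    [6,0,0,-11,0,0,0],
    [6,0,0,-12,0,0,0]
  ]
}}

```text
clock: 36.8
tool_pos: [0.6235, -0.1521, 0.2647]
orientation: [-179.8, -0.2, -49.0]
force: [0.1, 0.0, -0.3]
opening: 0.06
```

```bash
python3 - <<'E'
from g import *
done([0,0,-12,0,0,0]);chk()
p,r=load(); print(rel(p+[-.12,-.22,0],r))
E
```

```text
t 36.8 pos [ 0.6235 -0.1521  0.2647] rpy [-179.8   -0.2  -49. ] F [ 0.1  0.  -0.3] op 0.06 err mm [ 0.7 -0.3  2.7] deg 0.25 j [  4.  16.  -1.   0. -73.  37.]
[ 8.745 23.485 -0.     0.     0.     0.   ]
```

>>> {"method": "move_arm", "body": {
  "commands": [
    [6,1.3,3.5,0,0,0,0],
    [6,2.6,7,0,0,0,0],
    [6,4,10.5,0,0,0,0],
    [6,5.3,14,0,0,0,0],
    [6,6.6,17.5,0,0,0,0],
    [6,8,21,0,0,0,0],
    [6,8.7,23.5,0,0,0,0],
    [6,8.7,23.5,0,0,0,0]
  ]
}}

```text
clock: 37.8
tool_pos: [0.5009, -0.3728, 0.261]
orientation: [180.0, 0.1, -49.2]
force: [0.1, 0.4, -0.3]
opening: 0.0602
```

```bash
python3 - <<'E'
from g import *
done([8.7,23.5,0,0,0,0]);chk()
from ov import *
S=avg("scene",3);T=avg("top",3)
overlay(S,"n2",[],180,130,160,120,5);T["img"]*=.7;overlay(T,"n1",[],225,100,190,140,4.2)
overlay(S,"n3",[],240,150,35,35,9);a=cv2.imread("pics/n3.png");overlay(T,"n4",[],360,145,35,35,9);b=cv2.imread("pics/n4.png");cv2.imwrite("pics/n34.png",np.hstack([a,b]))
E
```

```text
t 37.8 pos [ 0.5009 -0.3728  0.261 ] rpy [ 1.80e+02  1.00e-01 -4.92e+01] F [ 0.1  0.4 -0.3] op 0.0602 err mm [-1.5 -1.3 -1. ] deg 0.16 j [-19.  15.  -3.  -0. -72.  60.]
```

View pics/n2.png

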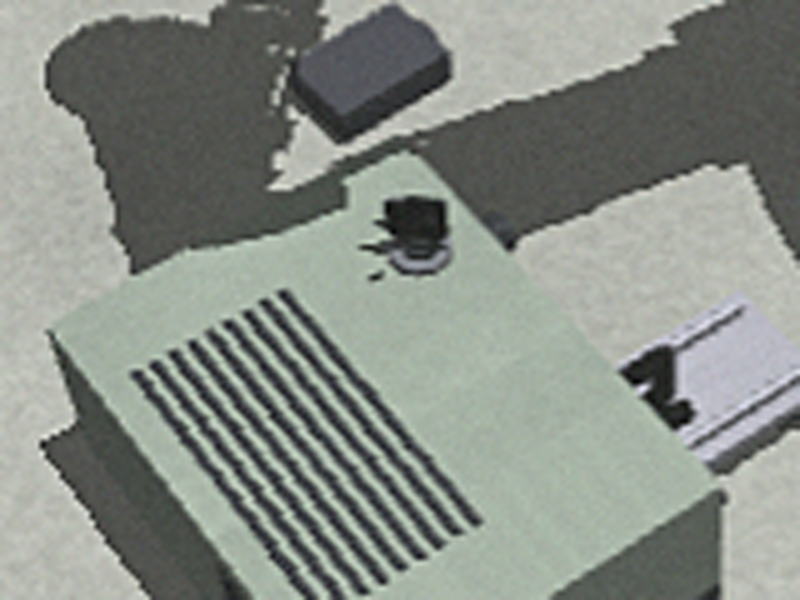

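View pics/n1.png

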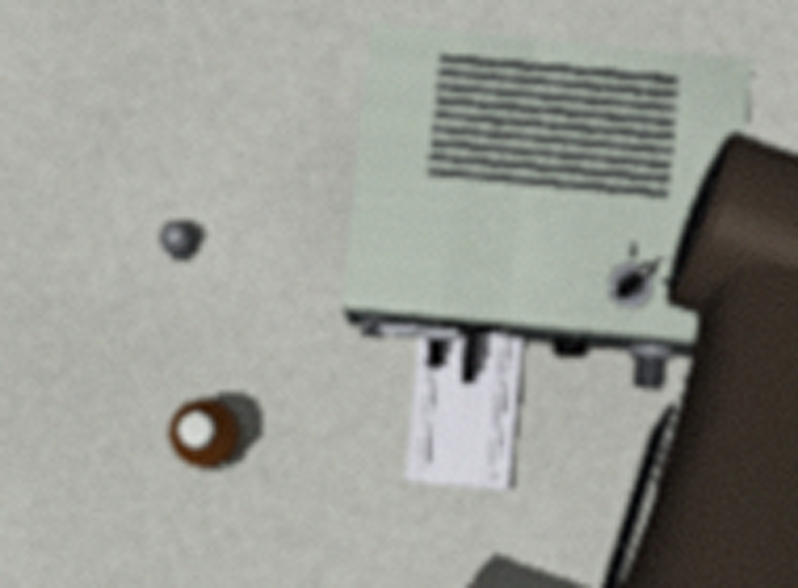

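View pics/n34.png

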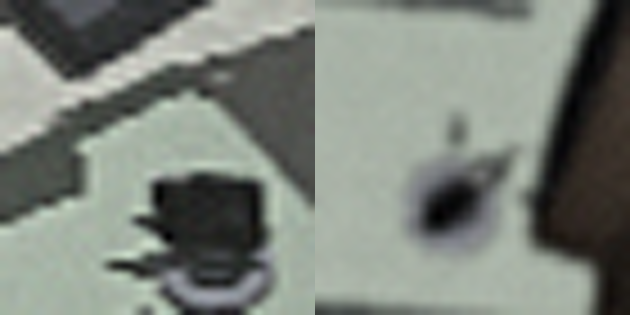

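```bash
python3 -c "
from plant import job; print(job.close_job())"
```

```text
the job is handed in; nothing more can be done
None
```

I fitted the module, shut the latch and started the light source, then handed the job in at about 38 s of the 72 s allowed. The hand-in reports no verdict.

- **Module:** I gripped the aluminium module, not the turquoise one, by its case and set it between the rails. I let go, took it again by the handle and pushed it in until it met the back stop. It travelled about 129 mm, which puts it at about +61 mm in the bay; fully home is 62 mm and the step needs 57 mm.
- **Latch:** I pushed it over and pressed it down. In the scene camera its knob lines up with the shut position.
- **Key:** I turned it 1.37 rad to its stop and held it there for over a second, with about 0.25 N m on the wrist. I brought it back to about 0.79 rad and let go; afterwards it points at the RUN mark.
- **Last pictures:** Bottle, slide box and objective stand where they were, and the gripper is clear of everything.

Two things did not go quite to plan:
- **Side force on the key:** there was about 6 N when I gripped it, because I was roughly 1 mm off its axis. I recentred slightly while turning.
- **Wrist range:** before gripping the key I had to turn the wrist half round, as the last joint would otherwise have passed its range.

My first fits of the light source's heading disagreed (-0.066 and -0.088 rad). Hand-picked corner points in both cameras settled it at about -0.065 rad, and the placing matched that.

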